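# Dial the code on the wine store's key safe

### The arm

A 6-joint arm with a two-finger parallel gripper is mounted at the origin on a cart in front of the work surface, level with it; the furniture and walls round the work are solid. World frame = base frame: x ahead of the robot, y to its left, z up, the work surface at z = 0. Lengths are in m, angles in rad, forces in N, time in s.
With the tool pointing down it reaches from about 0.35 to 0.775 m from the base axis. Payload 7.3 kg.
Tool frame: the origin (TCP) lies on the centre line of the jaws, within the pads' length; the fingertips stand 8 mm ahead of it and the grasp point (between the pads) lies 11 mm behind it (env.tip_reach is the z of the fingertips in the tool frame, in m); z points along the fingers, y is the line along which they close (so a half turn about z gives the same grasp; the last joint's range is limited). The gripper opens to 92 mm and grips with 3 to 60 N. Pads are 19 mm wide; open, the fingers measure 130 mm over their backs; the gripper's body (75 mm by 190 mm) begins 47 mm behind the grasp point.
Start: joints at [-1.407, 0.342, 1.524, -0, 1.275, -0.146], TCP at [0.16, -0.5, 0.206] pointing down, gripper open.
Joint ranges: [-2.53, 2.53], [-0.77, 2.02], [0.04, 2.7], [-1, 4.14], [0.28, 2.66], [-3.11, 3.11]. Speed limits (rad/s): [2.57, 2.57, 3.14, 3.14, 3.14, 3.14].

### API

Orientations are given as a unit quaternion [x, y, z, w].
In Python, from plant import env gives the robot as it stands. The module is installed in compiled form; this text tells all that it offers.
- The arm moves only by the tool send_rows, never from a script. Its argument "deltas" is a list of rows, each an object of numbers: "x", "y", "z": the shift along the tool's x, y, z in cm; "ax", "ay", "az": the turn, a rotation vector about the tool's x, y, z in rad; "fingers": the opening in per cent of the stroke, from 0 (shut) to 100 (fully open). In form: [{"x": .., "y": .., "z": .., "ax": .., "ay": .., "az": .., "fingers": ..}, ...]. A call has 1 to 8 rows; each row is the pose to reach, as a shift and turn from the pose commanded when the call began, along the tool's axes at that moment; what a row does not reach only later rows make up. A row lasts 1/10 s, in which the tool goes at most 50 mm and 8.59 degrees, less where a joint would pass 70% of its speed; a pose out of reach is approached as far as the arm can. A call with a gripper value outside its range is refused whole. The fingers move at their own pace and stop on an object; "newtons" is the grip in N (left out, the last holds). Time passes only in rows, so rows that repeat a pose let the fingers close. It gives the time, the measured TCP pose, the force, the opening and the grip force at its end, in the units of the state.
- env.get_obs(): the state, without advancing time (a new reading comes with each control period).
- env.camera(name): name is "scene" or "top" or "wrist"; returns a dict with "img" (420x560x3 uint8, red, green, blue), "mtx" (3x3 intrinsics, pixels), "extrinsics" (4x4, takes a point from world to camera coordinates). Camera axes: x right, y down, z forward; pixel columns grow to the right and rows downward; lengths in m; the calibration is good to about 2 mm. The wrist camera is an equidistant fisheye: a pixel r from the principal point sees the ray r / f radians off the axis. A picture is of the moment at which its call begins. There is no depth.
- env.hand_in(): hands the job in; it is judged then, once.
The state is a dict: "t": time; "qpos": joint angles; "qvel": joint speeds; "tau": joint torques, N m; "tcp_pos": TCP position; "tool_rot": TCP orientation; "force": force on the tool from outside, world axes, zero at the start; "torque": the same for the moment, N m; "grip_width": finger opening in m; "grip_force": force on a finger pad.
Only numpy, scipy, OpenCV 4.12 (cv2) and the standard library are available. Lean on these libraries where they do the work, as an engineer would, in place of code of your own. Each camera call takes 0.05 s, during which the arm holds its last target. There are 200 camera calls.

### The job

Open the lock of the grey key safe: gently roll its three thumbwheels with a fingertip until, from left to right as seen from the robot, 4, 2 and 5 white pips are on top, and only then push the red release catch away from you to the end of its slot. Press the sprung wheels lightly, leave the things round the safe alone, and leave the wheels on the code.

Things in the scene. Friction and masses are not known exactly. Their poses are not given: they have to be found in the camera images.
- key_safe: Grey steel key safe fixed to the worktop, 130 mm (its x) by 250 mm (its y) by 70 mm high, lid top flat at 70 mm. Origin at the centre of its underside; x points away from the robot side, y left, z up. Three thumbwheels in grey frames stand out of the lid at y = 84, 30, -24 mm; the catch is at y = -92 mm. Yellow marks on the frames show the top position.
- left_place (a point): Nominal top point of the left wheel, 18 mm above the lid, fixed to the safe. The wheel's true place is not measured: it sits in a loose cassette, its real top up to 8 mm higher or lower than this point (each wheel differently) and up to 2 mm off sideways, so its height must be found by touch.
- middle_place (a point): Nominal top point of the middle wheel, 18 mm above the lid, fixed to the safe. The wheel's true place is not measured: it sits in a loose cassette, its real top up to 8 mm higher or lower than this point (each wheel differently) and up to 2 mm off sideways, so its height must be found by touch.
- right_place (a point): Nominal top point of the right wheel, 18 mm above the lid, fixed to the safe. The wheel's true place is not measured: it sits in a loose cassette, its real top up to 8 mm higher or lower than this point (each wheel differently) and up to 2 mm off sideways, so its height must be found by touch.
- left_wheel (a joint): Angle (rad) of the left thumbwheel, a black rubber disc, 64 mm diameter, 22 mm wide, axle along the safe's y. 0 = one white pip on top; each further 0.628 brings the next number up (1.885 = four), 3.14 = six; stops just beyond 1 and 6. Grows when the wheel's top rolls along the safe's +x, away from the robot side. A spring detent (about 3 N at the rim) holds each number and snaps to the nearest.
- middle_wheel (a joint): Angle of the middle thumbwheel, same make and same meaning. All wheels: a fingertip pressed on the top with about 5 to 12 N and slid along the safe's x rolls the wheel by friction, 20 mm of travel per number. One number a stroke, from 10 mm before the top to 10 mm beyond, keeps the force even (longer strokes meet a bulge); with less force it slips, and more than 18 N is too hard.
- right_wheel (a joint): Angle of the right thumbwheel, same make and same meaning. All wheels: the axle is sprung and gives 1 mm for each 4.5 N pressed down, bottoming hard after 5 mm.
- catch_knob (a point): Centre of the red release catch: an upright block 12 mm along x, 24 mm along y, standing from the lid to 23 mm above it; this point lies 13 mm above the lid. It slides along the safe's +x, away from the robot side.
- catch (a joint): Travel of the red catch in m: 0 = locked (at the robot's end of its slot), 0.025 = fully pushed away, at a rigid stop. It slides with about 2 N friction and stays where it is left.
- tumbler_mid (a point): Centre of a glass tumbler, 73 mm wide, 100 mm high, standing on the worktop left of the safe; a bystander.
- tumbler_b_mid (a point): Centre of a second such tumbler; a bystander.
- jigger_mid (a point): Centre of a brass jigger, 47 mm wide, 101 mm high, right of the safe; a bystander.

How it is judged:
On the way:
1. the three wheels stand on 4, 2 and 5 pips (value of joint left_wheel between 1.765 and 2.005 rad and value of joint middle_wheel between 0.5083 and 0.7483 rad and value of joint right_wheel between 2.3933 and 2.6333 rad), for 0.2 s.
At the end, for the whole second after the job is handed in: The wheels show 4, 2 and 5 pips on top (each within 0.12 rad of 1.885, 0.628 and 2.513 rad) and are still, and the catch is pushed at least 22 mm of its 25 mm (all of step 1 and value of joint catch above 0.022 m and velocity of joint each of left_wheel, middle_wheel, right_wheel below 0.1 rad/s); the robot touches nothing.
It fails at once if a wheel is pressed or pushed with more than 18 N (contact force between any of the fingers, the arm and left_wheel above 18 N or contact force between any of the fingers, the arm and middle_wheel above 18 N or contact force between any of the fingers, the arm and right_wheel above 18 N).
It fails at once if the safe or its catch is pushed with more than 25 N (contact force between any of the fingers, the arm and key_safe above 25 N).
It fails at once if the catch is moved before the code is set (value of joint catch above 0.008 m and not (value of joint left_wheel between 1.765 and 2.005 rad and value of joint middle_wheel between 0.5083 and 0.7483 rad and value of joint right_wheel between 2.3933 and 2.6333 rad)).
It fails at once if a tumbler or the jigger is shifted by more than 30 mm (distance of any of tumbler_mid, tumbler_b_mid, jigger_mid from where it was at the start of the episode above 0.03 m).
It also fails if it takes over 72 s, if anything falls off the work surface, if the arm or the gripper's body presses on something with over 40 N, if the wrist force passes 120 N, or if a joint passes its speed limit or range.

## Working session

There is one attempt and no reset: what is moved stays moved. The work goes in short steps, Python scripts to look and compute and a tool call to move; the robot and the scene stay as the last step left them, time stands still between calls to the robot, and variables do not carry over. Pictures are saved under pics/ and viewed, at most 10 in all, crops included, and the job is handed in when it is done.

Besides the shell and the picture viewer there is one more tool, called after "Request:" as name(argument=value, ...), one argument or row to a line, values as JSON. send_rows: Moves the arm, as the interface text tells. Its arguments: {"type":"object","properties":{"deltas":{"type":"array"},"newtons":{"type":"number"}},"required":["deltas"]}

```bash
mkdir -p pics
python3 - <<'E'
from plant import env
import cv2,numpy as np
o=env.get_obs(); print({k:np.round(v,4) for k,v in o.items()})
for n in ["top","scene"]:
    c=env.camera(n); cv2.imwrite(f"pics/{n}0.png",c["img"][:,:,::-1]); print(n,c["mtx"].tolist(),np.round(c["extrinsics"],4).tolist())
    np.savez(f"{n}0.npz",**c)
E
```

```text
{'t': np.float64(0.0), 'qpos': array([-1.407 ,  0.3427,  1.525 ,  0.    ,  1.2754, -0.146 ]), 'qvel': array([ 0.0003,  0.0007, -0.0021, -0.0004,  0.0013,  0.    ]), 'tau': array([ 3.00000e-04, -4.31241e+01, -2.44221e+01,  7.18000e-02,
        5.61000e-02, -2.00000e-04]), 'tcp_pos': array([ 0.16  , -0.4996,  0.2056]), 'tool_rot': array([ 9.880e-01,  1.543e-01, -0.000e+00, -8.000e-04]), 'force': array([-1.0205, -0.0628,  0.0057]), 'torque': array([-0.009 ,  0.0182,  0.0123]), 'grip_force': np.float64(0.0), 'grip_width': np.float64(0.0917)}
top [[456.16736709430387, 0.0, 280.7861820233954], [0.0, 456.16736709430387, 199.70928397453943], [0.0, 0.0, 1.0]] [[-0.0354, -0.9994, -0.0012, 0.088], [-0.9726, 0.0347, -0.23, 0.519], [0.2299, -0.0069, -0.9732, 1.1071], [0.0, 0.0, 0.0, 1.0]]
scene [[448.9931055442089, 0.0, 281.8214319685961], [0.0, 448.9931055442089, 210.91027142287948], [0.0, 0.0, 1.0]] [[0.8448, -0.5348, -0.0155, -0.3935], [-0.217, -0.3161, -0.9236, 0.2133], [0.489, 0.7836, -0.3831, 1.2068], [0.0, 0.0, 0.0, 1.0]]
```

View pics/top0.png

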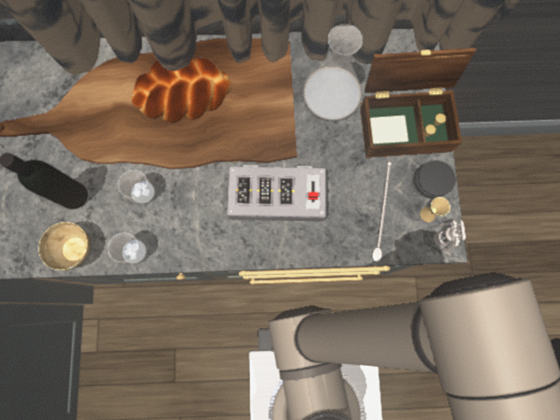

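View pics/scene0.png

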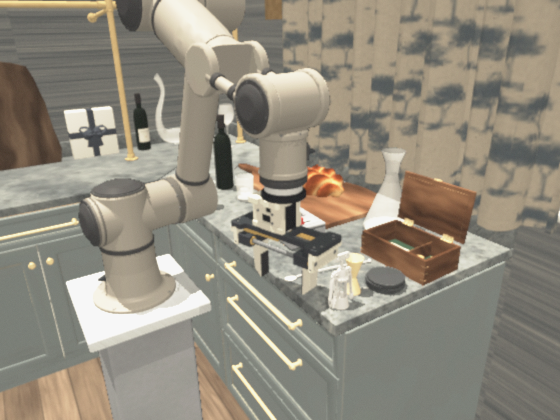

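The top view shows the safe at columns 228-326, rows 166-218, with wheels near (244,190), (265,190) and (287,190), and the red catch near (313,195). In the scene view the arm hides it. Next I measure the lid and zoom in.

```bash
cat > h.py <<'E'
import numpy as np, cv2
def ray(c,uv,z):
    R=c["extrinsics"][:3,:3];t=c["extrinsics"][:3,3]
    o=-R.T@t; d=R.T@np.linalg.inv(c["mtx"])@np.array([uv[0],uv[1],1.]); return o+d*(z-o[2])/d[2]
def proj(c,p):
    q=c["mtx"]@(c["extrinsics"]@np.append(p,1))[:3]; return q[:2]/q[2]
E
python3 - <<'E'
from h import *
c=dict(np.load("top0.npz")); im=c["img"]
crop=im[155:230,215:340]; cv2.imwrite("pics/crop0.png",cv2.resize(crop,None,fx=6,fy=6,interpolation=cv2.INTER_CUBIC)[:,:,::-1])
hsv=cv2.cvtColor(im,cv2.COLOR_RGB2HSV)
for n,lo,hi,z in [("red",(0,150,80),(8,255,255),.093),("yellow",(20,100,120),(35,255,255),.08)]:
    m=cv2.inRange(hsv,lo,hi); m[:155]=0;m[230:]=0;m[:,:215]=0;m[:,340:]=0
    k,_,s,ce=cv2.connectedComponentsWithStats(m)
    for i in range(1,k): print(n,s[i],np.round(ce[i],1),np.round(ray(c,ce[i],z),4))
E
```

```text
red [309 192   9   8  56] [312.7 195.3] [ 0.5226 -0.0102  0.093 ]
yellow [236 189   3   2   5] [237.2 189.6] [0.5474 0.1789 0.08  ]
yellow [249 189   3   2   6] [250.  189.5] [0.5465 0.1465 0.08  ]
yellow [257 189   3   2   5] [258.2 189.6] [0.5455 0.1258 0.08  ]
yellow [270 190   3   2   4] [271.  190.2] [0.5427 0.0935 0.08  ]
yellow [279 190   2   2   4] [279.5 190.5] [0.5413 0.0721 0.08  ]
yellow [291 190   3   2   5] [292.2 190.4] [0.5404 0.04   0.08  ]
```

View pics/crop0.png

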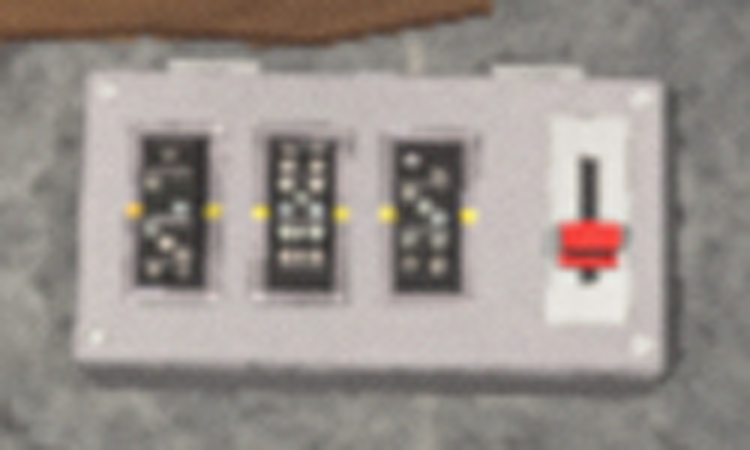

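The wheel marks line up about 53 mm apart, as they should. The safe's origin is about (0.543, 0.080) with yaw of about -0.05, and the catch sits about 20 mm short of the lid centre. I'll move over it with tool y along the safe's x and fingers shut.

Request:
send_rows(
  deltas=[
    {"x":46,"y":-46,"az":-1.21,"fingers":0},
    {"x":46,"y":-46,"az":-1.21,"fingers":0},
    {"x":46,"y":-46,"az":-1.21,"fingers":0},
    {"x":46,"y":-46,"az":-1.21,"fingers":0},
    {"x":46,"y":-46,"az":-1.21,"fingers":0},
    {"x":46,"y":-46,"az":-1.21,"fingers":0},
    {"x":46,"y":-46,"az":-1.21,"fingers":0},
    {"x":46,"y":-46,"az":-1.21,"fingers":0},
  ],
  newtons=10,
)

```text
invalid input at $.deltas[0]: expected keys x, y, z, ax, ay, az, fingers
```

Request:
send_rows(
  deltas=[
    {"x":46,"y":-46,"z":0,"ax":0,"ay":0,"az":-1.21,"fingers":0},
    {"x":46,"y":-46,"z":0,"ax":0,"ay":0,"az":-1.21,"fingers":0},
    {"x":46,"y":-46,"z":0,"ax":0,"ay":0,"az":-1.21,"fingers":0},
    {"x":46,"y":-46,"z":0,"ax":0,"ay":0,"az":-1.21,"fingers":0},
    {"x":46,"y":-46,"z":0,"ax":0,"ay":0,"az":-1.21,"fingers":0},
    {"x":46,"y":-46,"z":0,"ax":0,"ay":0,"az":-1.21,"fingers":0},
    {"x":46,"y":-46,"z":0,"ax":0,"ay":0,"az":-1.21,"fingers":0},
    {"x":46,"y":-46,"z":0,"ax":0,"ay":0,"az":-1.21,"fingers":0},
  ],
  newtons=10,
)

```text
t: 0.9
tcp_pos: [0.3436, -0.1425, 0.2063]
tool_rot: [0.726, 0.687, 0.0, 0.0]
force: [1.3, -0.3, 0.0]
grip_width: 0.0326
grip_force: 0.0
```

Request:
send_rows(
  deltas=[
    {"x":22.5,"y":8.5,"z":0,"ax":0,"ay":0,"az":0,"fingers":0},
    {"x":22.5,"y":8.5,"z":0,"ax":0,"ay":0,"az":0,"fingers":0},
    {"x":22.5,"y":8.5,"z":0,"ax":0,"ay":0,"az":0,"fingers":0},
    {"x":22.5,"y":8.5,"z":0,"ax":0,"ay":0,"az":0,"fingers":0},
    {"x":22.5,"y":8.5,"z":0,"ax":0,"ay":0,"az":0,"fingers":0},
    {"x":22.5,"y":8.5,"z":0,"ax":0,"ay":0,"az":0,"fingers":0},
  ],
)

```text
t: 1.5
tcp_pos: [0.4428, 0.079, 0.2059]
tool_rot: [0.727, 0.687, 0.0, -0.0]
force: [-0.7, 0.1, -0.4]
grip_width: 0.0004
grip_force: 0.0
```

Run:
```python
from plant import env
import cv2,numpy as np
o=env.get_obs(); print(o["tcp_pos"],o["tool_rot"],o["grip_width"],env.tip_reach)
c=env.camera("wrist"); np.savez("w0.npz",**c); print(c["mtx"].tolist()); print(np.round(c["extrinsics"],4).tolist())
cv2.imwrite("pics/w0.png",c["img"][:,:,::-1])
```

```text
[0.44275335 0.07896911 0.20586332] [ 7.26506450e-01  6.87159398e-01  4.16188342e-04 -4.09030188e-04] 0.0004021861067151392 0.008
[[325.19226210127806, 0.0, 278.5320169270073], [0.0, 325.19226210127806, 200.5542631836189], [0.0, 0.0, 1.0]]
[[0.9984, -0.0565, 0.0007, -0.4371], [-0.0543, -0.9565, 0.2867, 0.0623], [-0.0156, -0.2862, -0.958, 0.4206], [0.0, 0.0, 0.0, 1.0]]
```

View pics/w0.png

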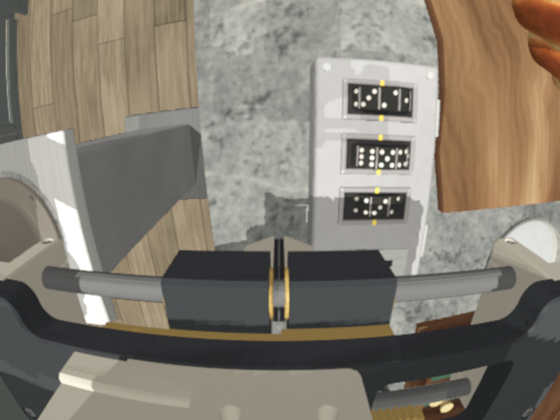

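The wrist view shows the three wheels at about (381,101), (378,155) and (375,206), with world x to the right. The yellow marks show clearly, so I zoom in to read the pips.

```bash
cat >> h.py <<'E'
def fray(c,uv,z):
    K=c["mtx"]; x=(uv[0]-K[0,2])/K[0,0]; y=(uv[1]-K[1,2])/K[1,1]; r=np.hypot(x,y)
    R=c["extrinsics"][:3,:3];t=c["extrinsics"][:3,3]
    d=R.T@np.array([x/r*np.sin(r),y/r*np.sin(r),np.cos(r)]); o=-R.T@t; return o+d*(z-o[2])/d[2]
def yellow(c,z=.08,box=(60,240,330,430)):
    hsv=cv2.cvtColor(c["img"],cv2.COLOR_RGB2HSV); m=cv2.inRange(hsv,(20,100,120),(35,255,255))
    a,b,l,r=box; mm=np.zeros_like(m); mm[a:b,l:r]=m[a:b,l:r]
    k,_,s,ce=cv2.connectedComponentsWithStats(mm)
    return [(s[i][4],np.round(ce[i],1).tolist(),np.round(fray(c,ce[i],z),4).tolist()) for i in range(1,k) if s[i][4]>3]
E
python3 - <<'E'
from h import *
c=dict(np.load("w0.npz"))
cv2.imwrite("pics/w0c.png",cv2.resize(c["img"][55:250,300:450],None,fx=3.05,fy=3.05,interpolation=cv2.INTER_CUBIC)[:,:,::-1])
for r in yellow(c): print(r)
for uv in [(327,67),(431,74)]: print(fray(c,uv,.07)) # screws at corners
E
```

```text
(np.int32(24), [381.5, 83.5], [0.5458, 0.1746, 0.08])
(np.int32(25), [380.8, 117.2], [0.5441, 0.1418, 0.08])
(np.int32(26), [380.2, 137.8], [0.5432, 0.1218, 0.08])
(np.int32(17), [378.2, 170.8], [0.5414, 0.0891, 0.08])
(np.int32(21), [376.7, 190.7], [0.5402, 0.0687, 0.08])
(np.int32(21), [373.7, 221.6], [0.5381, 0.0359, 0.08])
[0.49503296 0.19156437 0.07      ]
[0.60463483 0.18718554 0.07      ]
```

View pics/w0c.png

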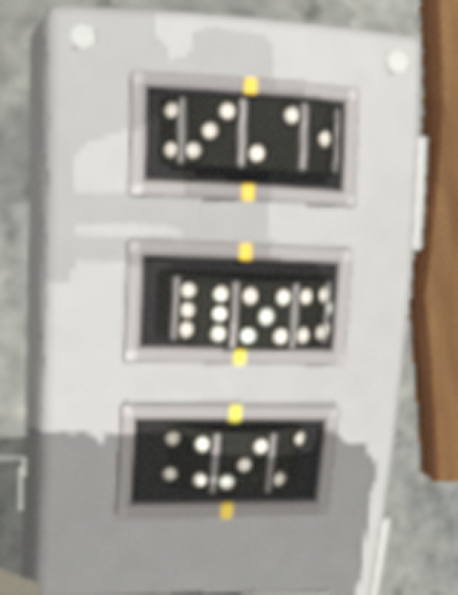

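Reading the pips beside the marks, with lines separating the numbers: left wheel = 2, middle = 5, right = 3. So left needs two strokes along +x, middle three along -x, and right two along +x. I'll go above the left wheel, 10 mm before its top.

Request:
send_rows(
  deltas=[
    {"x":4.5,"y":4.5,"z":2,"ax":0,"ay":0,"az":0,"fingers":0},
    {"x":8.7,"y":9.0,"z":5,"ax":0,"ay":0,"az":0,"fingers":0},
    {"x":8.7,"y":9.0,"z":8,"ax":0,"ay":0,"az":0,"fingers":0},
    {"x":8.7,"y":9.0,"z":9.6,"ax":0,"ay":0,"az":0,"fingers":0},
    {"x":8.7,"y":9.0,"z":9.7,"ax":0,"ay":0,"az":0,"fingers":0},
    {"x":8.7,"y":9.0,"z":9.7,"ax":0,"ay":0,"az":0,"fingers":0},
  ],
)

```text
t: 2.15
tcp_pos: [0.5366, 0.1551, 0.1094]
tool_rot: [0.729, 0.685, -0.001, -0.0]
force: [0.8, -0.6, 0.2]
grip_width: 0.0002
grip_force: 0.0
```

Run:
```python
from plant import env
import cv2,numpy as np
o=env.get_obs(); print(o["tcp_pos"],o["force"])
c=env.camera("wrist"); np.savez("w1.npz",**c)
s=env.camera("scene"); np.savez("s1.npz",**s)
a=cv2.resize(c["img"][150:340,190:400],None,fx=2,fy=2); b=cv2.resize(s["img"][150:290,200:340],(380,380))
cv2.imwrite("pics/w1.png",np.hstack([a,b])[:,:,::-1])
```

```text
[0.53659052 0.15510921 0.10944805] [ 0.81172761 -0.60529481  0.19755962]
```

View pics/w1.png

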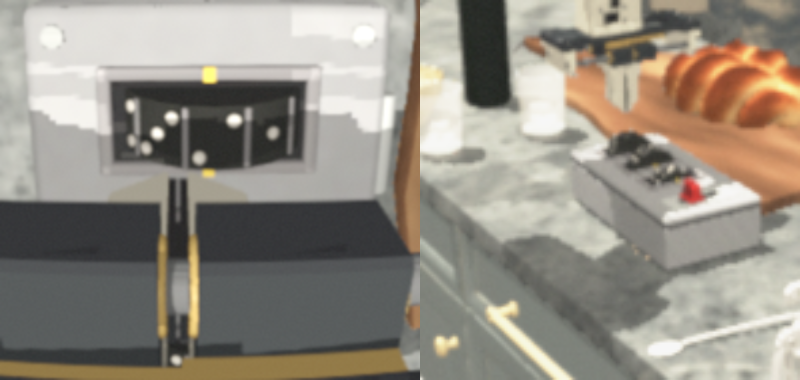

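The marks sit at about (209,75) and (209,173) in the left crop. The centre of the 2-pip cell is at 216, so the wheel is in its detent and about 2 mm further along +x. The shut fingertips form a wide beige block. I measure the marks from here.

Run:
```python
from h import *
from plant import env
c=dict(np.load("w1.npz"))
for r in yellow(c,.076,(170,250,280,310)): print(r)
print(np.round(-c["extrinsics"][:3,:3].T@c["extrinsics"][:3,3],4)); print(env.get_obs()["tcp_pos"])
for u in (282,313.5,298): print(fray(c,(u,209),.09))
```

```text
(np.int32(52), [294.2, 187.3], [0.5479, 0.1764, 0.076])
(np.int32(20), [293.8, 235.6], [0.5459, 0.1412, 0.076])
[0.5408 0.2317 0.2888]
[0.53752006 0.15545401 0.11107125]
[0.53887311 0.16615845 0.09      ]
[0.55919747 0.16485796 0.09      ]
[0.54916759 0.16550423 0.09      ]
```

Request:
send_rows(
  deltas=[
    {"x":0.2,"y":0.2,"z":0.3,"ax":0,"ay":0,"az":0,"fingers":0},
    {"x":0.2,"y":0.2,"z":0.5,"ax":0,"ay":0,"az":0,"fingers":0},
    {"x":0.2,"y":0.2,"z":0.5,"ax":0,"ay":0,"az":0,"fingers":0},
  ],
)

```text
t: 2.55
tcp_pos: [0.539, 0.1581, 0.1046]
tool_rot: [0.728, 0.685, 0.0, 0.0]
force: [1.0, 0.5, 0.4]
grip_width: 0.0006
grip_force: 0.0
```

Request:
send_rows(
  deltas=[
    {"x":0,"y":0,"z":0.25,"ax":0,"ay":0,"az":0,"fingers":0},
    {"x":0,"y":0,"z":0.25,"ax":0,"ay":0,"az":0,"fingers":0},
    {"x":0,"y":0,"z":0.25,"ax":0,"ay":0,"az":0,"fingers":0},
  ],
)

```text
t: 2.85
tcp_pos: [0.5389, 0.1582, 0.1017]
tool_rot: [0.728, 0.685, -0.0, -0.0]
force: [-0.6, -0.8, -0.7]
grip_width: 0.0003
grip_force: 0.0
```

Request:
send_rows(
  deltas=[
    {"x":0,"y":0,"z":0.25,"ax":0,"ay":0,"az":0,"fingers":0},
    {"x":0,"y":0,"z":0.25,"ax":0,"ay":0,"az":0,"fingers":0},
    {"x":0,"y":0,"z":0.25,"ax":0,"ay":0,"az":0,"fingers":0},
  ],
)

```text
t: 3.15
tcp_pos: [0.539, 0.1582, 0.0991]
tool_rot: [0.728, 0.685, -0.0, -0.0]
force: [-0.7, 0.2, 0.4]
grip_width: 0.0007
grip_force: 0.0
```

Request:
send_rows(
  deltas=[
    {"x":0,"y":0,"z":0.25,"ax":0,"ay":0,"az":0,"fingers":0},
    {"x":0,"y":0,"z":0.25,"ax":0,"ay":0,"az":0,"fingers":0},
    {"x":0,"y":0,"z":0.25,"ax":0,"ay":0,"az":0,"fingers":0},
  ],
)

```text
t: 3.45
tcp_pos: [0.539, 0.1582, 0.0967]
tool_rot: [0.728, 0.685, -0.0, -0.0]
force: [0.2, -0.4, 0.5]
grip_width: 0.0003
grip_force: 0.0
```

Request:
send_rows(
  deltas=[
    {"x":0,"y":0,"z":0.25,"ax":0,"ay":0,"az":0,"fingers":0},
    {"x":0,"y":0,"z":0.25,"ax":0,"ay":0,"az":0,"fingers":0},
    {"x":0,"y":0,"z":0.25,"ax":0,"ay":0,"az":0,"fingers":0},
  ],
)

```text
t: 3.75
tcp_pos: [0.539, 0.1582, 0.0942]
tool_rot: [0.728, 0.685, -0.0, -0.0]
force: [-1.1, 1.2, 0.1]
grip_width: 0.0006
grip_force: 0.0
```

Request:
send_rows(
  deltas=[
    {"x":0,"y":0,"z":0.25,"ax":0,"ay":0,"az":0,"fingers":0},
    {"x":0,"y":0,"z":0.25,"ax":0,"ay":0,"az":0,"fingers":0},
    {"x":0,"y":0,"z":0.25,"ax":0,"ay":0,"az":0,"fingers":0},
  ],
)

```text
t: 4.05
tcp_pos: [0.539, 0.1582, 0.0917]
tool_rot: [0.728, 0.685, -0.0, -0.0]
force: [0.3, -0.4, -0.8]
grip_width: 0.0006
grip_force: 0.0
```

Request:
send_rows(
  deltas=[
    {"x":0,"y":0,"z":0.2,"ax":0,"ay":0,"az":0,"fingers":0},
    {"x":0,"y":0,"z":0.2,"ax":0,"ay":0,"az":0,"fingers":0},
    {"x":0,"y":0,"z":0.2,"ax":0,"ay":0,"az":0,"fingers":0},
  ],
)

```text
t: 4.35
tcp_pos: [0.539, 0.1582, 0.0897]
tool_rot: [0.728, 0.685, -0.0, 0.0]
force: [-0.7, -0.8, 0.6]
grip_width: 0.0007
grip_force: 0.0
```

Request:
send_rows(
  deltas=[
    {"x":0,"y":0,"z":0.2,"ax":0,"ay":0,"az":0,"fingers":0},
    {"x":0,"y":0,"z":0.2,"ax":0,"ay":0,"az":0,"fingers":0},
    {"x":0,"y":0,"z":0.2,"ax":0,"ay":0,"az":0,"fingers":0},
  ],
)

```text
t: 4.65
tcp_pos: [0.539, 0.1582, 0.0877]
tool_rot: [0.728, 0.685, -0.0, 0.0]
force: [-0.3, 0.8, 1.2]
grip_width: 0.0006
grip_force: 0.0
```

Run:
```python
from plant import env
import cv2,numpy as np
o=env.get_obs(); print(o["tcp_pos"],o["force"])
c=env.camera("wrist"); np.savez("w2.npz",**c)
s=env.camera("scene"); np.savez("s2.npz",**s)
a=cv2.resize(c["img"][150:340,190:380],(400,400)); b=cv2.resize(s["img"][155:255,240:340],(400,400),interpolation=cv2.INTER_CUBIC)
cv2.imwrite("pics/w2.png",np.hstack([a,b])[:,:,::-1])
```

```text
[0.53900635 0.15821223 0.08774954] [-0.2928839   0.77143508  1.1957487 ]
```

View pics/w2.png

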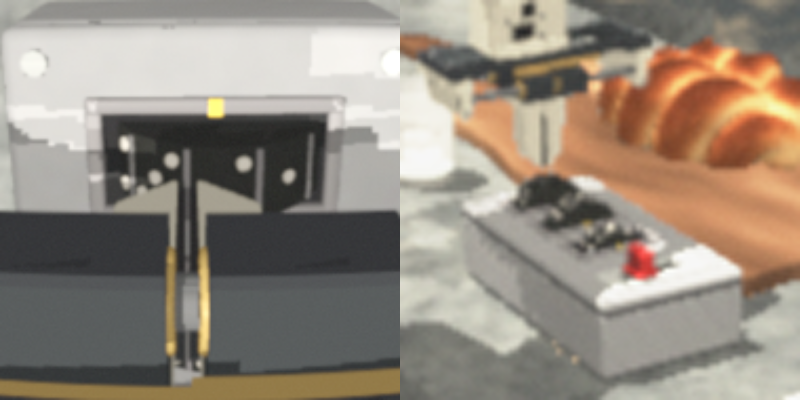

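The wrist view shows the tip tapering to a narrow end at about (187,185), above the left part of the wheel. In the scene crop the fingertip's end at (540,165) seems still clear of the wheel's hump at (545,178). I check this with projections.

Run:
```python
from h import *
s=dict(np.load("s2.npz"))
f=lambda p:np.round((proj(s,np.array(p))-[240,155])*4+[400,0]).tolist()
print("tip",f([.539,.158,.0797]),f([.539,.158,.0877]))
y=np.array([.055,.9985]);x=np.array([.9985,-.055]);O=np.array([.547,.1588])-.084*y
print("O",O)
for dx,dy in [(-.065,-.125),(.065,-.125),(-.065,.125)]:
  p=O+dx*x+dy*y; print("corner",f([*p,.07]))
for dy in (.084,.03,-.024):
  p=O+dy*y; print([ (z,f([*p,z])) for z in (.08,.088,.096)])
p=O-.092*y; print("catch",[f([*(p+d*x),.083]) for d in (-.02,-.0125)])
```

```text
tip [540.0, 192.0] [540.0, 184.0]
O [0.54238  0.074926]
corner [604.0, 304.0]
corner [744.0, 268.0]
corner [460.0, 200.0]
[(0.08, [547.0, 190.0]), (0.088, [547.0, 181.0]), (0.096, [547.0, 173.0])]
[(0.08, [578.0, 210.0]), (0.088, [577.0, 201.0]), (0.096, [577.0, 192.0])]
[(0.08, [610.0, 231.0]), (0.088, [610.0, 222.0]), (0.096, [610.0, 213.0])]
catch [[632.0, 261.0], [640.0, 259.0]]
```

Run:
```python
from h import *
c=dict(np.load("w2.npz"))
def fp(p):
    q=(c["extrinsics"]@np.append(p,1))[:3]; r=np.hypot(*q[:2]); th=np.arctan2(r,q[2]); return np.round(q[:2]/r*th*c["mtx"][0,0]+c["mtx"][:2,2],1).tolist()
for z in (.0797,.0877,.0987,.11):
    print(z,"centre",fp([.539,.158,z]),"+y edge",fp([.539+.0005,.158+.0095,z]),"+x19",fp([.558,.158,z]))
s=dict(np.load("s2.npz")); im=s["img"]
cv2.imwrite("pics/s2.png",cv2.resize(im[170:220,255:315],None,fx=12,fy=12,interpolation=cv2.INTER_NEAREST)[:,:,::-1])
```

```text
0.0797 centre [279.6, 232.1] +y edge [279.4, 217.7] +x19 [310.0, 230.3]
0.0877 centre [279.6, 237.2] +y edge [279.5, 222.3] +x19 [311.2, 235.2]
0.0987 centre [279.7, 244.8] +y edge [279.6, 229.3] +x19 [313.1, 242.7]
0.11 centre [279.8, 253.5] +y edge [279.6, 237.2] +x19 [315.1, 251.3]
```

View pics/s2.png

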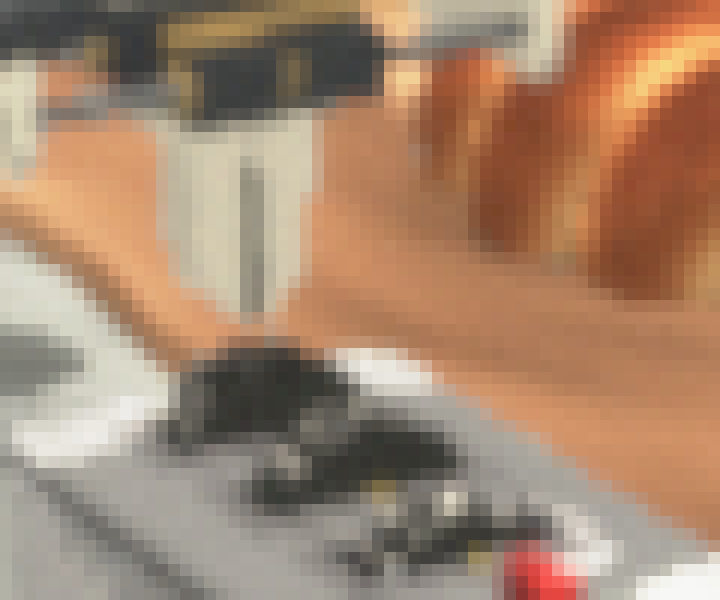

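The tip's visible end (row 197) sits about 6 px above where the reported pose would put it (row 203). The wheel's dome top suggests z of about 0.094. I check this against the earlier frame and the screw spacing before going lower.

Run:
```python
from h import *
from plant import env
s=dict(np.load("s1.npz"))
for z in (.101,.11,.12): print("s1",z,proj(s,np.array([.5366,.1551,z])), "seen 273.7,188.7")
w0,w1,w2=[dict(np.load(f"w{i}.npz")) for i in (0,1,2)]
for n,w,a,b in [("w0",w0,(327,67),(431,74)),("w1",w1,(215,168.5),(371.5,167.5))]:
    for z in (.05,.07,.09):
        p,q=fray(w,a,z),fray(w,b,z); print(n,z,np.round(p,4),np.round(q,4),round(np.linalg.norm(p-q),4))
print("w2 screw", fray(w2,(33/2.105+190,63/2.105+150),.07))
t0=dict(np.load("top0.npz")) # screws in crop0 (scale 6): (105,92),(645,97),(97,337),(642,345)
P=[ray(t0,(u/6+215,v/6+155),.07) for u,v in [(105,92),(645,97),(97,337),(642,345)]]
print(np.round(P,4).tolist(), np.linalg.norm(P[0]-P[2]),np.linalg.norm(P[0]-P[1]))
o=env.get_obs(); print(o["tcp_pos"],o["qpos"],o["tau"],o["force"])
print([(-w["extrinsics"][:3,:3].T@w["extrinsics"][:3,3])[2].round(4) for w in (w0,w1,w2)])
```

```text
s1 0.101 [274.67401821 197.76066425] seen 273.7,188.7
s1 0.11 [274.61766397 195.32139917] seen 273.7,188.7
s1 0.12 [274.55475312 192.59833433] seen 273.7,188.7
w0 0.05 [0.4981 0.1939 0.05  ] [0.6147 0.1892 0.05  ] 0.1166
w0 0.07 [0.495  0.1916 0.07  ] [0.6046 0.1872 0.07  ] 0.1097
w0 0.09 [0.4919 0.1893 0.09  ] [0.5946 0.1852 0.09  ] 0.1027
w1 0.05 [0.4898 0.1882 0.05  ] [0.6091 0.1819 0.05  ] 0.1194
w1 0.07 [0.4941 0.1919 0.07  ] [0.6034 0.1861 0.07  ] 0.1094
w1 0.09 [0.4984 0.1955 0.09  ] [0.5977 0.1902 0.09  ] 0.0994
w2 screw [0.49430631 0.19203202 0.07      ]
[[0.6018, 0.1912, 0.07], [0.5913, -0.0405, 0.07], [0.4944, 0.1958, 0.07], [0.4828, -0.0331, 0.07]] 0.10753973823942584 0.23197093672934874
[0.53906187 0.15820093 0.08781069] [ 1.49106614e-01  5.26339521e-01  1.58195844e+00 -1.19071323e-04
  1.03324653e+00  2.10158854e-01] [-7.14903435e-04 -4.90672874e+01 -2.11283576e+01  7.43055856e-02
  2.05553044e-02 -6.95494077e-05] [0.73801057 0.86671086 0.33266432]
[np.float64(0.3854), np.float64(0.2888), np.float64(0.2671)]
```

Run:
```python
from h import *
a=dict(np.load("s1.npz"))["img"];b=dict(np.load("s2.npz"))["img"]
g=lambda i:cv2.resize(i[165:215,250:300],(400,400),interpolation=cv2.INTER_NEAREST)
cv2.imwrite("pics/s12.png",np.hstack([g(a),g(b)])[:,:,::-1])
```

```text
(no output)
```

View pics/s12.png

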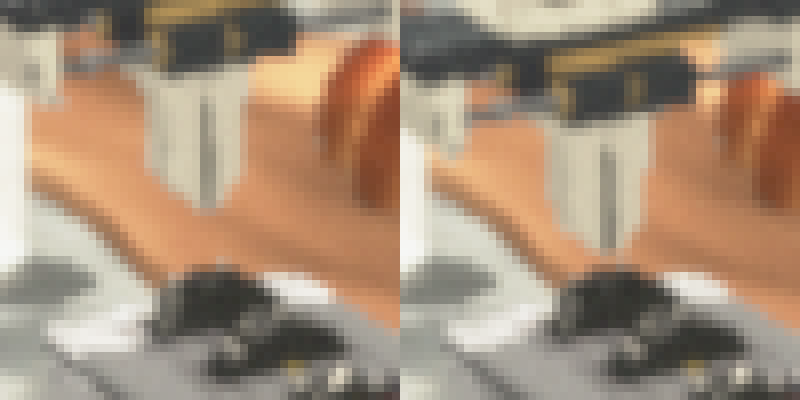

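These crops show a visible gap of about 1 px (roughly 4 mm) between the tip (row 197) and the wheel top (row 198). So the finger is still clear, and the true tip lies higher than nominal. I continue by touch.

Request:
send_rows(
  deltas=[
    {"x":0,"y":0,"z":0.2,"ax":0,"ay":0,"az":0,"fingers":0},
    {"x":0,"y":0,"z":0.2,"ax":0,"ay":0,"az":0,"fingers":0},
    {"x":0,"y":0,"z":0.2,"ax":0,"ay":0,"az":0,"fingers":0},
  ],
)

```text
t: 5.05
tcp_pos: [0.539, 0.1582, 0.0857]
tool_rot: [0.728, 0.685, -0.0, -0.0]
force: [0.0, 0.2, -0.4]
grip_width: 0.0005
grip_force: 0.0
```

Request:
send_rows(
  deltas=[
    {"x":0,"y":0,"z":0.2,"ax":0,"ay":0,"az":0,"fingers":0},
    {"x":0,"y":0,"z":0.2,"ax":0,"ay":0,"az":0,"fingers":0},
    {"x":0,"y":0,"z":0.2,"ax":0,"ay":0,"az":0,"fingers":0},
  ],
)

```text
t: 5.35
tcp_pos: [0.539, 0.1582, 0.0837]
tool_rot: [0.728, 0.685, -0.0, -0.0]
force: [0.7, -0.4, 0.3]
grip_width: 0.0005
grip_force: 0.0
```

Request:
send_rows(
  deltas=[
    {"x":0,"y":0,"z":0.2,"ax":0,"ay":0,"az":0,"fingers":0},
    {"x":0,"y":0,"z":0.2,"ax":0,"ay":0,"az":0,"fingers":0},
    {"x":0,"y":0,"z":0.2,"ax":0,"ay":0,"az":0,"fingers":0},
  ],
)

```text
t: 5.65
tcp_pos: [0.539, 0.1582, 0.0817]
tool_rot: [0.728, 0.685, -0.0, 0.0]
force: [-0.4, 0.0, -0.1]
grip_width: 0.0005
grip_force: 0.0
```

Run:
```python
from plant import env
import numpy as np
from h import *
o=env.get_obs(); print(o["tcp_pos"],o["force"])
s=env.camera("scene"); np.savez("s3.npz",**s)
a=np.load("s2.npz")["img"]; b=s["img"]
for i in (a,b): print(i[190:206,276].tolist())
```

```text
[0.53902304 0.15819221 0.08171827] [-0.4440749   0.02425555 -0.14188194]
[[153, 147, 130], [145, 141, 125], [140, 135, 120], [142, 135, 122], [140, 134, 119], [143, 134, 117], [177, 146, 120], [198, 150, 113], [151, 112, 86], [85, 75, 65], [67, 66, 61], [60, 59, 54], [58, 57, 53], [56, 55, 51], [57, 57, 51], [60, 60, 54]]
[[154, 148, 131], [153, 147, 131], [143, 138, 123], [135, 130, 117], [134, 129, 116], [135, 129, 115], [139, 134, 119], [139, 134, 120], [108, 103, 93], [82, 80, 73], [69, 68, 63], [57, 59, 54], [51, 51, 46], [54, 54, 49], [57, 57, 52], [61, 60, 55]]
```

Request:
send_rows(
  deltas=[
    {"x":0,"y":0,"z":0.2,"ax":0,"ay":0,"az":0,"fingers":0},
    {"x":0,"y":0,"z":0.2,"ax":0,"ay":0,"az":0,"fingers":0},
    {"x":0,"y":0,"z":0.2,"ax":0,"ay":0,"az":0,"fingers":0},
  ],
)

```text
t: 6.0
tcp_pos: [0.539, 0.1582, 0.0797]
tool_rot: [0.728, 0.685, -0.0, 0.0]
force: [-0.7, 0.4, 0.2]
grip_width: 0.0007
grip_force: 0.0
```

Request:
send_rows(
  deltas=[
    {"x":0,"y":0,"z":0.2,"ax":0,"ay":0,"az":0,"fingers":0},
    {"x":0,"y":0,"z":0.2,"ax":0,"ay":0,"az":0,"fingers":0},
    {"x":0,"y":0,"z":0.2,"ax":0,"ay":0,"az":0,"fingers":0},
  ],
)

```text
t: 6.3
tcp_pos: [0.539, 0.1582, 0.0777]
tool_rot: [0.728, 0.685, -0.0, -0.0]
force: [0.8, -0.0, 0.1]
grip_width: 0.0001
grip_force: 0.0
```

Request:
send_rows(
  deltas=[
    {"x":0,"y":0,"z":0.2,"ax":0,"ay":0,"az":0,"fingers":0},
    {"x":0,"y":0,"z":0.2,"ax":0,"ay":0,"az":0,"fingers":0},
    {"x":0,"y":0,"z":0.2,"ax":0,"ay":0,"az":0,"fingers":0},
  ],
)

```text
t: 6.6
tcp_pos: [0.539, 0.1582, 0.0757]
tool_rot: [0.728, 0.685, -0.0, -0.0]
force: [0.1, -0.8, -0.1]
grip_width: 0.0003
grip_force: 0.0
```

Run:
```python
from plant import env
import numpy as np
from h import *
o=env.get_obs(); print(o["tcp_pos"],o["force"],o["torque"])
s=env.camera("scene"); np.savez("s4.npz",**s); c=env.camera("wrist"); np.savez("w4.npz",**c)
g=lambda i:cv2.resize(i[165:215,250:300],(400,400),interpolation=cv2.INTER_NEAREST)
cv2.imwrite("pics/sw4.png",np.hstack([g(s["img"]),cv2.resize(c["img"][150:290,210:350],(400,400))])[:,:,::-1])
```

```text
[0.53897359 0.15820504 0.07568864] [ 0.05123528 -0.76178819 -0.1075596 ] [-0.02399814 -0.1299436   0.02406121]
```

View pics/sw4.png

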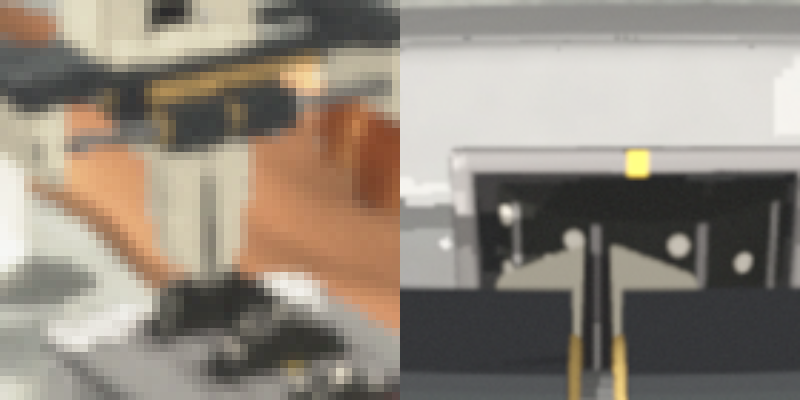

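The scene crop now shows the tip (row about 275) at the dome's edge. The wrist crop shows the tapered tip at (597,245) over the wheel, 10 mm left of the mark, so contact is close. That was my tenth picture, so from here I work by numbers only.

Request:
send_rows(
  deltas=[
    {"x":0,"y":0,"z":0.2,"ax":0,"ay":0,"az":0,"fingers":0},
    {"x":0,"y":0,"z":0.2,"ax":0,"ay":0,"az":0,"fingers":0},
    {"x":0,"y":0,"z":0.2,"ax":0,"ay":0,"az":0,"fingers":0},
  ],
)

```text
t: 7.0
tcp_pos: [0.539, 0.1582, 0.0737]
tool_rot: [0.728, 0.685, -0.0, -0.0]
force: [-0.2, -0.1, -0.4]
grip_width: 0.0003
grip_force: 0.0
```

Request:
send_rows(
  deltas=[
    {"x":0,"y":0,"z":0.2,"ax":0,"ay":0,"az":0,"fingers":0},
    {"x":0,"y":0,"z":0.2,"ax":0,"ay":0,"az":0,"fingers":0},
    {"x":0,"y":0,"z":0.2,"ax":0,"ay":0,"az":0,"fingers":0},
  ],
)

```text
t: 7.3
tcp_pos: [0.5393, 0.1582, 0.0723]
tool_rot: [0.728, 0.685, 0.0, 0.0]
force: [-1.4, 0.1, 4.8]
grip_width: 0.0005
grip_force: 2.5
```

Contact: 4.8 N at TCP z = 0.0723. Half a stroke first.

Request:
send_rows(
  deltas=[
    {"x":0,"y":0,"z":0.05,"ax":0,"ay":0,"az":0,"fingers":0},
    {"x":0,"y":0.2,"z":0.05,"ax":0,"ay":0,"az":0,"fingers":0},
    {"x":0,"y":0.4,"z":0.02,"ax":0,"ay":0,"az":0,"fingers":0},
    {"x":0,"y":0.6,"z":0,"ax":0,"ay":0,"az":0,"fingers":0},
    {"x":0,"y":0.8,"z":-0.02,"ax":0,"ay":0,"az":0,"fingers":0},
    {"x":0,"y":1.0,"z":-0.02,"ax":0,"ay":0,"az":0,"fingers":0},
  ],
)

```text
t: 7.9
tcp_pos: [0.5495, 0.1577, 0.0729]
tool_rot: [0.728, 0.685, 0.001, 0.0]
force: [-0.9, -0.6, 5.7]
grip_width: 0.0004
grip_force: 3.0
```

```bash
cat >> h.py <<'E'
def seg(c,z,O,y0):  # bright pixels along wheel, in safe frame (x,y) mm
    pass
E
python3 - <<'E'
from plant import env
o=env.get_obs(); print(o["tcp_pos"],o["force"])
E
```

```text
[0.54947706 0.15765804 0.07285241] [-0.9108677  -0.55178903  5.71731618]
```

Request:
send_rows(
  deltas=[
    {"x":0,"y":0.2,"z":0.02,"ax":0,"ay":0,"az":0,"fingers":0},
    {"x":0,"y":0.4,"z":0.04,"ax":0,"ay":0,"az":0,"fingers":0},
    {"x":0,"y":0.6,"z":0.07,"ax":0,"ay":0,"az":0,"fingers":0},
    {"x":0,"y":0.8,"z":0.12,"ax":0,"ay":0,"az":0,"fingers":0},
    {"x":0,"y":1.0,"z":0.16,"ax":0,"ay":0,"az":0,"fingers":0},
    {"x":0,"y":1.05,"z":0.16,"ax":0,"ay":0,"az":0,"fingers":0},
  ],
)

```text
t: 8.5
tcp_pos: [0.5604, 0.1571, 0.0714]
tool_rot: [0.728, 0.685, 0.001, 0.001]
force: [0.0, 0.8, 7.6]
grip_width: 0.0001
grip_force: 3.2
```

Request:
send_rows(
  deltas=[
    {"x":0,"y":0,"z":-2,"ax":0,"ay":0,"az":0,"fingers":0},
    {"x":0,"y":-1.05,"z":-4,"ax":0,"ay":0,"az":0,"fingers":0},
    {"x":0,"y":-1.05,"z":-4,"ax":0,"ay":0,"az":0,"fingers":0},
    {"x":0,"y":-1.05,"z":-4,"ax":0,"ay":0,"az":0,"fingers":0},
  ],
)

```text
t: 8.9
tcp_pos: [0.5491, 0.1576, 0.1103]
tool_rot: [0.728, 0.685, 0.0, 0.0]
force: [0.2, -0.5, -0.6]
grip_width: 0.0003
grip_force: 0.0
```

```bash
cat >> h.py <<'E'
X=np.array([.9985,-.055]);Y=np.array([.055,.9985]);O=np.array([.5424,.0749])
def fproj(c,p):
    q=(c["extrinsics"]@np.append(p,1))[:3]; r=np.hypot(*q[:2]); th=np.arctan2(r,q[2]); return q[:2]/r*th*c["mtx"][0,0]+c["mtx"][:2,2]
def wheel(c,yw,ztop=.09):  # rectify at 0.5 mm/px along the arc-less plane z=ztop; print pips and lines
    xs=np.arange(-30,30,.5);ys=np.arange(13,-13.1,-.5)
    mp=np.array([[fproj(c,np.append(O+X*a/1e3+Y*(yw+b/1e3),ztop-(32-np.sqrt(max(1024-a*a,0)))/1e3)) for a in xs] for b in ys],np.float32)
    g=cv2.cvtColor(cv2.remap(c["img"],mp[...,0],mp[...,1],cv2.INTER_CUBIC),cv2.COLOR_RGB2GRAY)
    for r in g[::2]: print("".join(" .:-=+*#%@"[min(9,int(v)//24)] for v in r))
    print("".join("^" if abs(a)<.3 else " " for a in xs))
E
python3 - <<'E'
from plant import env
from h import *
o=env.get_obs(); print(o["tcp_pos"],o["force"])
print("before"); wheel(dict(np.load("w1.npz")),.084)
c=env.camera("wrist"); np.savez("w5.npz",**c); wheel(c,.084)
E
```

```text
[0.54908661 0.15764211 0.11032814] [ 0.17897688 -0.49681736 -0.61319276]
before
:::::::........:...:...............:........:............:........................................................::::::
:::::::::::.:::..::::::::.....::::......:..........:.............:.....:...............................................:
::::::::::---::::::::::::::::::::::::::::::::::::::::::::::::::::::::::::::::::::::::::::::::::::::::::::::.............
:::::::--+++=-::::::::::::::::::::-:::::-=+*+=----------------------:::-----:::::--===--:::::::::::::::::::::::::::::...
::::-+*##***+-::::::::::::::::::--===-::-+###+------------------------:::----:::--+*##*=-::::::::::::::::::::::::::----:
::-+#@@@@%#*+=::::::::::::::::-+#@@@@#+--+#%#+-:-------------:::--:-::-=*####*=---+*##*=-::::::::::::::::::::::::::-=+++
:-+%@@@@@%#*+-:::::::::::::::-*@@@@@@@%+-+##*+-::::::::::::::::::::::-+%@@@@@@@#=-+*##*=-::::::::::::::::::::::::::-=+**
-=*%@@@@%#**+-:::::::::::::::=*%@@@@@%*=:-++=-:................::::::-*@@@@@@@@@*==*##*=-::::::::::::::::::::::::::-=+**
-=+##%#*+***+=:::::::::::::::-=+*####*=::-===-:.....
[... 4996 characters left out ...]
-*#%@@@%#+-:::::::::::::.::-=++=-
-----:--=++======--::::::::::=*#%%%*=::-=+*+=::-=+**##*+=-:::::::::::-====--::::-=+*+=::-=*###*+=::::::::.:.:.:.::-=++=-
:::::::-===-:::::::::::::::::::----::::-=+++----==++****+=:::::::::::=+****+==-:-=+++=:::::----::...............::-=++=-
:::::::---::::---========++++++++++++===+++++++*********+=:..:---::.:=+*******++===++==-------------::::::::::::.:-=++=-
:::::::::---==++++**************************************+-:..-=+=-:.:=+****************+++***+++***+++++=====--::::--===
::::::--==+++*******************************************+-..:-=+=-..:-+************************************++++==--::---
                                                            ^
```

The numeric check shows the left wheel now on 3 pips, so the rolling works as expected. Second left stroke.

Request:
send_rows(
  deltas=[
    {"x":0,"y":-1.05,"z":1.5,"ax":0,"ay":0,"az":0,"fingers":0},
    {"x":0,"y":-1.05,"z":3.0,"ax":0,"ay":0,"az":0,"fingers":0},
    {"x":0,"y":-1.05,"z":3.5,"ax":0,"ay":0,"az":0,"fingers":0},
    {"x":0,"y":-1.05,"z":3.7,"ax":0,"ay":0,"az":0,"fingers":0},
    {"x":0,"y":-1.05,"z":3.8,"ax":0,"ay":0,"az":0,"fingers":0},
    {"x":0,"y":-1.05,"z":3.9,"ax":0,"ay":0,"az":0,"fingers":0},
    {"x":0,"y":-1.05,"z":3.93,"ax":0,"ay":0,"az":0,"fingers":0},
    {"x":0,"y":-1.05,"z":3.93,"ax":0,"ay":0,"az":0,"fingers":0},
  ],
)

```text
t: 9.75
tcp_pos: [0.5382, 0.1581, 0.0718]
tool_rot: [0.728, 0.685, -0.0, -0.0]
force: [-5.7, -2.0, 5.2]
grip_width: 0.0007
grip_force: 3.5
```

Request:
send_rows(
  deltas=[
    {"x":0,"y":0.3,"z":0,"ax":0,"ay":0,"az":0,"fingers":0},
    {"x":0,"y":0.6,"z":-0.04,"ax":0,"ay":0,"az":0,"fingers":0},
    {"x":0,"y":0.85,"z":-0.07,"ax":0,"ay":0,"az":0,"fingers":0},
    {"x":0,"y":1.1,"z":-0.07,"ax":0,"ay":0,"az":0,"fingers":0},
    {"x":0,"y":1.35,"z":-0.05,"ax":0,"ay":0,"az":0,"fingers":0},
    {"x":0,"y":1.6,"z":-0.01,"ax":0,"ay":0,"az":0,"fingers":0},
    {"x":0,"y":1.85,"z":0.03,"ax":0,"ay":0,"az":0,"fingers":0},
    {"x":0,"y":2.1,"z":0.07,"ax":0,"ay":0,"az":0,"fingers":0},
  ],
)

```text
t: 10.55
tcp_pos: [0.5604, 0.1569, 0.0714]
tool_rot: [0.728, 0.685, 0.001, 0.001]
force: [-1.6, -1.9, 6.0]
grip_width: 0.0006
grip_force: 3.2
```

Request:
send_rows(
  deltas=[
    {"x":0,"y":0.05,"z":0,"ax":0,"ay":0,"az":0,"fingers":0},
    {"x":0,"y":0,"z":-2,"ax":0,"ay":0,"az":0,"fingers":0},
    {"x":0,"y":-1.05,"z":-4,"ax":0,"ay":0,"az":0,"fingers":0},
    {"x":0,"y":-1.05,"z":-4,"ax":0,"ay":0,"az":0,"fingers":0},
    {"x":0,"y":-1.05,"z":-4,"ax":0,"ay":0,"az":0,"fingers":0},
  ],
)

```text
t: 11.05
tcp_pos: [0.5494, 0.1577, 0.1104]
tool_rot: [0.728, 0.685, 0.001, 0.0]
force: [-0.7, -0.1, -0.5]
grip_width: 0.0003
grip_force: 0.0
```

Run:
```python
from plant import env
from h import *
o=env.get_obs(); print(o["tcp_pos"],o["force"])
c=env.camera("wrist"); np.savez("w6.npz",**c); wheel(c,.084)
```

```text
[0.54943892 0.15774173 0.11043174] [-0.74069905 -0.09466427 -0.53826017]
:::::::............................................................................:..............................::::::
--::::::::::::.:::.::::.::::.........:..........................................:.....................................::
--::::::::--::::::::::::::::::::::::::::::::::::::::::::::::::::::::::::::::::::::::::::::::::::::::::.:::::...:......:.
--:::::-=+++=-:::::::::::::::--::::::::-=+*+=--::::::--::::::::::::::::::::::::::--=--::::::::::::::::::::::::::::::::::
--::=+*#***+-:-==+=--:::::---:::--==-::=*###+--:---==-:::.:::::::::::::::::.....:-===-:::::.:::::::::::::::::::::-===-::
--=#%@@@%%*++*%@@@%*=-:::--::-+#%@@@#+-=*###+---*%@@%#+-:............:-=++++=-..:-===-:................::--=++=-:-=+*+=-
=+#@@@@@@%**%@@@@@@#+-::::-:-*%@@@@@@%+=+###+-=#@@@@%##+-...........:-+######+-::-===-:.................:=*%%@%#+==+**+=
+#%@@@@@%###%@@@@@@#+-::-:--+#@@@@@@@@*++###+=*%@@@@%##*-...........:=*#%%%%%#=-:-===-:.................:-*%@@@@%#****+=
*#%@@@%#**##%@@@@@#+-::::::-=#@@@@@@@#==+###+=+#@@@@%#*=:..
[... 1601 characters left out ...]
=*%%@@%%#+-:::::::::::..:::-=++*#
-===----========--:::::::::::-+#%%%*=::-=+*+=:::-+*****++=-:::::::::::=*####*=-::=+++=::-+*###*+=:::::::::::::..::-==++*
::::::--===-:::::::::::::::::::----::::-=+++=---==++*****+-::::::::::-+*****+=---=+++=:::::----:::.:::.:::.::...::-=====
::::::----:::---========++++++++++++=+++++++=++**********+-:..:--::..-+********++++++==---------------::::::::::.:-====-
:::::::::---==++++***************************************+-..:-+=-:..:=******************++****+++**++++====---::::--==-
::::::--==+++********************************************=:..:=++-:..:=************************************++++==--::---
                                                            ^
```

The left wheel stands on 4. Now I move over the middle wheel and check its offset.

Request:
send_rows(
  deltas=[
    {"x":-3,"y":0,"z":0,"ax":0,"ay":0,"az":0,"fingers":0},
    {"x":-5.4,"y":0,"z":0,"ax":0,"ay":0,"az":0,"fingers":0},
    {"x":-5.4,"y":0,"z":0,"ax":0,"ay":0,"az":0,"fingers":0},
    {"x":-5.4,"y":0,"z":0,"ax":0,"ay":0,"az":0,"fingers":0},
  ],
)

```text
t: 11.5
tcp_pos: [0.5457, 0.1035, 0.1095]
tool_rot: [0.729, 0.685, -0.0, -0.0]
force: [-0.2, -0.1, 0.5]
grip_width: 0.0002
grip_force: 0.0
```

Run:
```python
from plant import env
from h import *
o=env.get_obs(); print(o["tcp_pos"],o["force"])
c=env.camera("wrist"); np.savez("w7.npz",**c); wheel(c,.030); print(yellow(c,.076,(150,300,270,310)))
```

```text
[0.54565515 0.1034913  0.10950536] [-0.15169419 -0.09722209  0.54929283]
::::::::::::::::.........................................................................................:::::::::::::::
::::::::::......................................................................................................::::::::
::--::::............................................................................................................::::
---:::::::::::::::::::::::::::..::::::::::....:.:::....................................................................:
---::::::--==--::::::::::::::::::::::::::-----::::::...................................................:::.::.::........
---:::::-+**+=-:::--::::::::::::::::::::-+##*=-:::::.............................:----:...........:::::::::::::::::::::.
---::::-=+**+==*###*+-:::::::::-=**#*+--=*##*=-:--====-:...............::---::...:-===:..:::::.......:::::::::::.:-=+=-:
---::::-=+**+*%@@@@%#+-::::::-=*@@@@@%*==*##*=--+%@%##*+-:............:=+*#**+-..:-==-::-=++*+=-:.........:-===-::-=+*+=
---::::-=++**%@@@@@@#+-::::::=*@@@@@@@%+=*##*+=+%@@@@%##+-.
[... 1945 characters left out ...]
=+********+====++=-:::-=+++=-::........:-+*##*++===+
::::::::-----=====+++================-==++*************+-:...:::...:=+***********++++=-:::::::::::::.::::::..:--========
::::::--===++++***********+++++++++++++****************+-...:-=-:..:-+***************++===++=========-======----:::--==-
                                                            ^                                                           
[(np.int32(48), [276.5, 162.5], [0.5461, 0.1425, 0.076]), (np.int32(51), [276.7, 191.5], [0.5449, 0.1226, 0.076]), (np.int32(12), [278.5, 261.5], [0.5428, 0.0696, 0.076]), (np.int32(96), [271.0, 283.5], [0.536, 0.051, 0.076]), (np.int32(116), [286.6, 282.3], [0.5478, 0.0513, 0.076])]
```

The middle wheel shows 5 and its top is about 1 mm beyond the mark. I descend 10 mm beyond the top.

Request:
send_rows(
  deltas=[
    {"x":0.05,"y":1.0,"z":1,"ax":0,"ay":0,"az":0,"fingers":0},
    {"x":0.05,"y":1.0,"z":2,"ax":0,"ay":0,"az":0,"fingers":0},
    {"x":0.05,"y":1.0,"z":2.4,"ax":0,"ay":0,"az":0,"fingers":0},
    {"x":0.05,"y":1.0,"z":2.6,"ax":0,"ay":0,"az":0,"fingers":0},
    {"x":0.05,"y":1.0,"z":2.6,"ax":0,"ay":0,"az":0,"fingers":0},
  ],
)

```text
t: 12.05
tcp_pos: [0.5554, 0.1038, 0.0839]
tool_rot: [0.728, 0.685, -0.0, -0.0]
force: [0.4, 0.3, -0.1]
grip_width: 0.0003
grip_force: 0.0
```

Request:
send_rows(
  deltas=[
    {"x":0,"y":0,"z":0.25,"ax":0,"ay":0,"az":0,"fingers":0},
    {"x":0,"y":0,"z":0.25,"ax":0,"ay":0,"az":0,"fingers":0},
    {"x":0,"y":0,"z":0.25,"ax":0,"ay":0,"az":0,"fingers":0},
  ],
)

```text
t: 12.35
tcp_pos: [0.5558, 0.1036, 0.0821]
tool_rot: [0.728, 0.685, 0.0, 0.0]
force: [0.3, 0.8, 0.5]
grip_width: 0.0003
grip_force: 0.0
```

Request:
send_rows(
  deltas=[
    {"x":0,"y":0,"z":0.25,"ax":0,"ay":0,"az":0,"fingers":0},
    {"x":0,"y":0,"z":0.25,"ax":0,"ay":0,"az":0,"fingers":0},
    {"x":0,"y":0,"z":0.25,"ax":0,"ay":0,"az":0,"fingers":0},
  ],
)

```text
t: 12.65
tcp_pos: [0.5557, 0.1035, 0.0794]
tool_rot: [0.728, 0.685, -0.0, 0.0]
force: [-0.0, -0.2, 0.1]
grip_width: 0.0006
grip_force: 0.0
```

Request:
send_rows(
  deltas=[
    {"x":0,"y":0,"z":0.25,"ax":0,"ay":0,"az":0,"fingers":0},
    {"x":0,"y":0,"z":0.25,"ax":0,"ay":0,"az":0,"fingers":0},
    {"x":0,"y":0,"z":0.25,"ax":0,"ay":0,"az":0,"fingers":0},
  ],
)

```text
t: 12.95
tcp_pos: [0.5557, 0.1036, 0.0768]
tool_rot: [0.728, 0.685, -0.0, -0.0]
force: [0.2, 0.2, 0.1]
grip_width: 0.0005
grip_force: 0.0
```

Request:
send_rows(
  deltas=[
    {"x":0,"y":0,"z":0.25,"ax":0,"ay":0,"az":0,"fingers":0},
    {"x":0,"y":0,"z":0.25,"ax":0,"ay":0,"az":0,"fingers":0},
    {"x":0,"y":0,"z":0.25,"ax":0,"ay":0,"az":0,"fingers":0},
  ],
)

```text
t: 13.25
tcp_pos: [0.5557, 0.1036, 0.0743]
tool_rot: [0.728, 0.685, -0.0, -0.0]
force: [-0.5, 0.1, -0.7]
grip_width: 0.0007
grip_force: 0.0
```

Request:
send_rows(
  deltas=[
    {"x":0,"y":0,"z":0.25,"ax":0,"ay":0,"az":0,"fingers":0},
    {"x":0,"y":0,"z":0.25,"ax":0,"ay":0,"az":0,"fingers":0},
    {"x":0,"y":0,"z":0.25,"ax":0,"ay":0,"az":0,"fingers":0},
  ],
)

```text
t: 13.55
tcp_pos: [0.5559, 0.1036, 0.072]
tool_rot: [0.728, 0.685, 0.0, 0.0]
force: [0.9, -0.3, 0.6]
grip_width: 0.0004
grip_force: 0.5
```

Request:
send_rows(
  deltas=[
    {"x":0,"y":0,"z":0.1,"ax":0,"ay":0,"az":0,"fingers":0},
    {"x":0,"y":0,"z":0.2,"ax":0,"ay":0,"az":0,"fingers":0},
    {"x":0,"y":0,"z":0.2,"ax":0,"ay":0,"az":0,"fingers":0},
  ],
)

```text
t: 13.85
tcp_pos: [0.5563, 0.1036, 0.0705]
tool_rot: [0.728, 0.685, 0.001, 0.001]
force: [-0.2, 1.1, 5.8]
grip_width: 0.0006
grip_force: 2.9
```

Request:
send_rows(
  deltas=[
    {"x":0,"y":-0.3,"z":0,"ax":0,"ay":0,"az":0,"fingers":0},
    {"x":0,"y":-0.6,"z":-0.04,"ax":0,"ay":0,"az":0,"fingers":0},
    {"x":0,"y":-0.85,"z":-0.07,"ax":0,"ay":0,"az":0,"fingers":0},
    {"x":0,"y":-1.1,"z":-0.07,"ax":0,"ay":0,"az":0,"fingers":0},
    {"x":0,"y":-1.35,"z":-0.05,"ax":0,"ay":0,"az":0,"fingers":0},
    {"x":0,"y":-1.6,"z":-0.01,"ax":0,"ay":0,"az":0,"fingers":0},
    {"x":0,"y":-1.85,"z":0.03,"ax":0,"ay":0,"az":0,"fingers":0},
    {"x":0,"y":-2.1,"z":0.07,"ax":0,"ay":0,"az":0,"fingers":0},
  ],
)

```text
t: 14.65
tcp_pos: [0.5354, 0.1048, 0.07]
tool_rot: [0.728, 0.685, 0.001, 0.001]
force: [2.3, -1.2, 6.9]
grip_width: 0.0003
grip_force: 3.2
```

Request:
send_rows(
  deltas=[
    {"x":0,"y":-0.05,"z":0,"ax":0,"ay":0,"az":0,"fingers":0},
    {"x":0,"y":0,"z":-2,"ax":0,"ay":0,"az":0,"fingers":0},
    {"x":0,"y":1.05,"z":-4,"ax":0,"ay":0,"az":0,"fingers":0},
    {"x":0,"y":1.05,"z":-4,"ax":0,"ay":0,"az":0,"fingers":0},
    {"x":0,"y":1.05,"z":-4,"ax":0,"ay":0,"az":0,"fingers":0},
  ],
)

```text
t: 15.15
tcp_pos: [0.5447, 0.1042, 0.1086]
tool_rot: [0.728, 0.685, -0.0, -0.0]
force: [-0.1, 0.6, -0.3]
grip_width: 0.0003
grip_force: 0.0
```

Run:
```python
from plant import env
from h import *
o=env.get_obs(); print(o["tcp_pos"],o["force"])
c=env.camera("wrist"); np.savez("w8.npz",**c); wheel(c,.030)
```

```text
[0.54471641 0.10421594 0.10859347] [-0.14869397  0.62109307 -0.3202595 ]
::::::::::::::::........................................................................................::::::::::::::::
:::::--:::.....................................................................................................:::::::::
:---::::............................................................................................................::::
---:::::::::::::::::::::.::::.:::..::..................................................................................:
---::::::-===-:::::::::::::::::::::::::::----:::::::......................................................:.............
--::::-=++*++-:::--::::::::::::::::::::-=+**+=-:::::.............................:---::.........................::::::..
----+#%%%##*+==+*#*+=-:::::::::-=+**+=--=*##*=-:--==--:................::-:::...:-===-:..........................:==+=-:
--=*%@@@@%#*+*%@@@@%*=:::::::-+#@@@@@%+==*##*=--*%@@#*+=:............:-=+***+=:.:-===-:..................::-==--::=+*++-
-=*%@@@@@%#*#%@@@@@@#=-:::::-+#@@@@@@@#+=*##*=-+%@@@%##*=:.
[... 1601 characters left out ...]
=*#%%%%%#+-:....::........:--=++*
:-+*%@@%*+++**##%%#+-:..:...:-+#%%%%%*+--=+++==+*****##*=::.:::..:=+****##%%@%*=--+++=-=*%%%%%%#*=:.::::::.......:--=+**
:-=+*+=--=====++++-::........:-+*##*+=--=+************+=:...:....:-+*******###*=--+++=-:=*#%%%%*+-:::::..........:--=++*
::--::::-===-::::::::::::::...::------=+*************+-:.........:-+***********++++++=-::-=++++=-:.....:.........:--===+
::::::::--==--============------====+****************+-....:::...:-+****************++=-::::::::::::::::::::..:..:-====-
::::::--===++++*********++++++++*********************+-...:-=-:..:-+******************+++===================----:::-===-
                                                            ^
```

The middle wheel is on 4. Repeat the stroke.

Request:
send_rows(
  deltas=[
    {"x":0,"y":1.05,"z":1.5,"ax":0,"ay":0,"az":0,"fingers":0},
    {"x":0,"y":1.05,"z":3.0,"ax":0,"ay":0,"az":0,"fingers":0},
    {"x":0,"y":1.05,"z":3.5,"ax":0,"ay":0,"az":0,"fingers":0},
    {"x":0,"y":1.05,"z":3.7,"ax":0,"ay":0,"az":0,"fingers":0},
    {"x":0,"y":1.05,"z":3.8,"ax":0,"ay":0,"az":0,"fingers":0},
    {"x":0,"y":1.05,"z":3.9,"ax":0,"ay":0,"az":0,"fingers":0},
    {"x":0,"y":1.05,"z":3.93,"ax":0,"ay":0,"az":0,"fingers":0},
    {"x":0,"y":1.05,"z":3.93,"ax":0,"ay":0,"az":0,"fingers":0},
  ],
)

```text
t: 16.0
tcp_pos: [0.556, 0.1035, 0.0708]
tool_rot: [0.728, 0.685, 0.0, 0.001]
force: [-1.9, -1.6, 5.6]
grip_width: 0.0006
grip_force: 2.4
```

Request:
send_rows(
  deltas=[
    {"x":0,"y":-0.3,"z":0,"ax":0,"ay":0,"az":0,"fingers":0},
    {"x":0,"y":-0.6,"z":-0.04,"ax":0,"ay":0,"az":0,"fingers":0},
    {"x":0,"y":-0.85,"z":-0.07,"ax":0,"ay":0,"az":0,"fingers":0},
    {"x":0,"y":-1.1,"z":-0.07,"ax":0,"ay":0,"az":0,"fingers":0},
    {"x":0,"y":-1.35,"z":-0.05,"ax":0,"ay":0,"az":0,"fingers":0},
    {"x":0,"y":-1.6,"z":-0.01,"ax":0,"ay":0,"az":0,"fingers":0},
    {"x":0,"y":-1.85,"z":0.03,"ax":0,"ay":0,"az":0,"fingers":0},
    {"x":0,"y":-2.1,"z":0.07,"ax":0,"ay":0,"az":0,"fingers":0},
  ],
)

```text
t: 16.8
tcp_pos: [0.5335, 0.1049, 0.0694]
tool_rot: [0.728, 0.685, -0.001, -0.001]
force: [0.2, -1.7, 6.8]
grip_width: 0.0007
grip_force: 3.5
```

Request:
send_rows(
  deltas=[
    {"x":0,"y":-0.05,"z":0,"ax":0,"ay":0,"az":0,"fingers":0},
    {"x":0,"y":0,"z":-2,"ax":0,"ay":0,"az":0,"fingers":0},
    {"x":0,"y":1.05,"z":-4,"ax":0,"ay":0,"az":0,"fingers":0},
    {"x":0,"y":1.05,"z":-4,"ax":0,"ay":0,"az":0,"fingers":0},
    {"x":0,"y":1.05,"z":-4,"ax":0,"ay":0,"az":0,"fingers":0},
  ],
)

```text
t: 17.3
tcp_pos: [0.5442, 0.1044, 0.1084]
tool_rot: [0.728, 0.685, -0.001, -0.001]
force: [-0.6, -0.7, 0.0]
grip_width: 0.0003
grip_force: 0.0
```

Request:
send_rows(
  deltas=[
    {"x":0,"y":1.05,"z":1.5,"ax":0,"ay":0,"az":0,"fingers":0},
    {"x":0,"y":1.05,"z":3.0,"ax":0,"ay":0,"az":0,"fingers":0},
    {"x":0,"y":1.05,"z":3.5,"ax":0,"ay":0,"az":0,"fingers":0},
    {"x":0,"y":1.05,"z":3.7,"ax":0,"ay":0,"az":0,"fingers":0},
    {"x":0,"y":1.05,"z":3.8,"ax":0,"ay":0,"az":0,"fingers":0},
    {"x":0,"y":1.05,"z":3.9,"ax":0,"ay":0,"az":0,"fingers":0},
    {"x":0,"y":1.05,"z":3.93,"ax":0,"ay":0,"az":0,"fingers":0},
    {"x":0,"y":1.05,"z":3.93,"ax":0,"ay":0,"az":0,"fingers":0},
  ],
)

```text
t: 18.1
tcp_pos: [0.5553, 0.1035, 0.0707]
tool_rot: [0.728, 0.685, -0.0, 0.0]
force: [-2.8, -1.0, 7.1]
grip_width: 0.0003
grip_force: 2.9
```

Request:
send_rows(
  deltas=[
    {"x":0,"y":-0.3,"z":0,"ax":0,"ay":0,"az":0,"fingers":0},
    {"x":0,"y":-0.6,"z":-0.04,"ax":0,"ay":0,"az":0,"fingers":0},
    {"x":0,"y":-0.85,"z":-0.07,"ax":0,"ay":0,"az":0,"fingers":0},
    {"x":0,"y":-1.1,"z":-0.07,"ax":0,"ay":0,"az":0,"fingers":0},
    {"x":0,"y":-1.35,"z":-0.05,"ax":0,"ay":0,"az":0,"fingers":0},
    {"x":0,"y":-1.6,"z":-0.01,"ax":0,"ay":0,"az":0,"fingers":0},
    {"x":0,"y":-1.85,"z":0.03,"ax":0,"ay":0,"az":0,"fingers":0},
    {"x":0,"y":-2.1,"z":0.06,"ax":0,"ay":0,"az":0,"fingers":0},
  ],
)

```text
t: 18.9
tcp_pos: [0.5333, 0.1049, 0.0695]
tool_rot: [0.728, 0.685, -0.001, -0.001]
force: [0.6, -1.5, 6.9]
grip_width: 0.0005
grip_force: 3.3
```

Request:
send_rows(
  deltas=[
    {"x":0,"y":0,"z":0,"ax":0,"ay":0,"az":0,"fingers":0},
    {"x":0,"y":0,"z":-2,"ax":0,"ay":0,"az":0,"fingers":0},
    {"x":0,"y":1.05,"z":-4,"ax":0,"ay":0,"az":0,"fingers":0},
    {"x":0,"y":1.05,"z":-4,"ax":0,"ay":0,"az":0,"fingers":0},
    {"x":0,"y":1.05,"z":-4,"ax":0,"ay":0,"az":0,"fingers":0},
  ],
)

```text
t: 19.4
tcp_pos: [0.5441, 0.1043, 0.1084]
tool_rot: [0.728, 0.685, -0.001, -0.001]
force: [-0.3, 0.7, -0.7]
grip_width: 0.0004
grip_force: 0.0
```

Run:
```python
from plant import env
from h import *
o=env.get_obs(); print(o["tcp_pos"],o["force"])
c=env.camera("wrist"); np.savez("w9.npz",**c); wheel(c,.030)
```

```text
[0.54411586 0.10433887 0.10842777] [-0.31883396  0.70102463 -0.73784937]
:::::::::::::::.........................................................................................::::::::::::::::
::::---:::.....................................................................................................:::::::::
:----::.............................................................................................................::::
---::::::.::::::::::::::::::::.:...::::........:.:.....................................................................:
---::::::-----:::::::::::::::::::::::::::----:::::::.......................................................:::..........
--::::-=++++=-:::::::::::::::::::::::::-=+**+=-:::::............................::---::.......................::::::::..
----+#%%%##*+-:::::::::::::::::-=+**+=--=*##*=-::::.....................:::::...:-===-::........................::====-:
--=*%@@@@%#*+-:::::::::::::::-+#@@@@@%*==*##*=-::....................:-=+***+=:.:-===-::.........................:=+*++=
-=*#@@@@@%#*+-::::::::::::::-+#@@@@@@@#+=*##*=-:...........
[... 1601 characters left out ...]
:.:.:::::::::::.::.:......:--===-
:-=*%@@%*++++*##%%#+-:..::::::::::::::::-=+++++*****#%%#+::::..:-=+*****++=--::.:-+++=-:::...:::::::.::..........:-====-
:-=+*+=--======++=-:...:::..::::::.:::--=+**********++=-:.......:=+*********++=---+++=-::::..:::::.:.......::...::--===-
::--::::-===-::::::::::::::::::::::-=++*************+-:.........:=+************++++++=-:..::....:::....:.........:--===-
::::::::--=----====+====----======++****************+-....:::...:=+*****************++=-::::::::::::::.:::..:....:--===-
::::::--===++++********+++++++**********************+:...--=-:..:=+********************++===========-----==-----:::-===-
                                                            ^
```

The middle wheel is on 2. Now the right wheel.

Request:
send_rows(
  deltas=[
    {"x":-3,"y":0,"z":0,"ax":0,"ay":0,"az":0,"fingers":0},
    {"x":-5.4,"y":0,"z":0,"ax":0,"ay":0,"az":0,"fingers":0},
    {"x":-5.4,"y":0,"z":0,"ax":0,"ay":0,"az":0,"fingers":0},
    {"x":-5.4,"y":0,"z":0,"ax":0,"ay":0,"az":0,"fingers":0},
  ],
)

```text
t: 19.85
tcp_pos: [0.5409, 0.0503, 0.1082]
tool_rot: [0.729, 0.685, -0.001, -0.001]
force: [-0.8, 0.4, 0.3]
grip_width: 0.0001
grip_force: 0.0
```

Run:
```python
from plant import env
from h import *
o=env.get_obs(); print(o["tcp_pos"],o["force"])
c=env.camera("wrist"); np.savez("w10.npz",**c); wheel(c,-.024)
```

```text
[0.54089458 0.05033767 0.10819045] [-0.76192984  0.37179936  0.34556539]
::::::----::::::-*#@@@%*=::::::::-+#%%#*=-=*##+-:::::::::::::::::::::::-=+++=-::-+*#*+-::::::::::::::::::-----::::::::::
:::-------:::::=*%@@@@@#+-:::::-+%@@@@@@*==*##+-::::::::.............:=*%@@@@%*=-+*#*+-:::::::::::::::::=*#%%#*=-:::::::
----------::::-=#@@@@@@*=::::::=*%@@@@@@#+=*##+-::::::::.............:+#%@@@@@%+-=*#*+-::::::::::::::::-+#@@@@%#+-::::::
----------::-:-=+#@@@%*=:::::::-+%@@@@@%*-=*##+-:::::::::............:-+######*=:-=+==:.............:.::=#%@@@@%#+-:::::
--------------:--=++=-::::::::::-=*#%#*=-:=*##+=:::::::::.............:-=***+=-::-===-:.................:-*#%%##*+=:::::
--------------:::::::::::::::::::::---::::=*##+=::::::...................:::::..:-===-:...................::-===--::::::
------------------:::::::::::::::::::::::-=*##+=:::::.......::-=--::............:-===-:.......................:.....::::
-------------------:::::::::::::::::::::::=*##+-:::::......:=*#####+-:..........:-===-:.............................::::
-------------------:::::::::::::::::::::::=*##+-:::::......
[... 1601 characters left out ...]
-::::::::::::::::::::::::::::::::
::::::::::::::::::::::::------=======+++++++++******++++*#######*********++++++++++++=======----::::::::::::::::::::::::
::::::::::::::::::----=====+++++++++***************+=---=+**+====+*****************+++++++++++=====--:::::::::::::::::::
::::::::::::::--====++++++++***********************+=:..:=++-:.:-+**************************+++++++++===---:::::::::::::
::::::::::--===+++++*******************************+=:..:=++-:..-+*********************************+++++++===--:::::::::
::::::--===++++************************************+-:..:=+=-...-+***************************************+++++===--:::::
                                                            ^
```

The right wheel shows 3 and looks about 10 mm lower than the others. I descend 10 mm before its top.

Request:
send_rows(
  deltas=[
    {"x":0.2,"y":-0.9,"z":1.5,"ax":0,"ay":0,"az":0,"fingers":0},
    {"x":0.2,"y":-0.9,"z":2.8,"ax":0,"ay":0,"az":0,"fingers":0},
    {"x":0.2,"y":-0.9,"z":3.3,"ax":0,"ay":0,"az":0,"fingers":0},
    {"x":0.2,"y":-0.9,"z":3.5,"ax":0,"ay":0,"az":0,"fingers":0},
    {"x":0.2,"y":-0.9,"z":3.5,"ax":0,"ay":0,"az":0,"fingers":0},
  ],
)

```text
t: 20.4
tcp_pos: [0.5333, 0.0533, 0.0743]
tool_rot: [0.728, 0.685, -0.0, 0.0]
force: [-0.5, -0.5, 0.5]
grip_width: 0.0002
grip_force: 0.0
```

Request:
send_rows(
  deltas=[
    {"x":0,"y":0,"z":0.25,"ax":0,"ay":0,"az":0,"fingers":0},
    {"x":0,"y":0,"z":0.25,"ax":0,"ay":0,"az":0,"fingers":0},
    {"x":0,"y":0,"z":0.25,"ax":0,"ay":0,"az":0,"fingers":0},
  ],
)

```text
t: 20.7
tcp_pos: [0.5333, 0.0528, 0.072]
tool_rot: [0.728, 0.685, 0.0, 0.0]
force: [0.4, 0.3, -0.6]
grip_width: 0.0006
grip_force: 0.0
```

Request:
send_rows(
  deltas=[
    {"x":0,"y":0,"z":0.25,"ax":0,"ay":0,"az":0,"fingers":0},
    {"x":0,"y":0,"z":0.25,"ax":0,"ay":0,"az":0,"fingers":0},
    {"x":0,"y":0,"z":0.25,"ax":0,"ay":0,"az":0,"fingers":0},
  ],
)

```text
t: 21.0
tcp_pos: [0.533, 0.0528, 0.0692]
tool_rot: [0.728, 0.685, -0.0, -0.0]
force: [0.2, 0.1, 0.5]
grip_width: 0.0005
grip_force: 0.0
```

Request:
send_rows(
  deltas=[
    {"x":0,"y":0,"z":0.25,"ax":0,"ay":0,"az":0,"fingers":0},
    {"x":0,"y":0,"z":0.25,"ax":0,"ay":0,"az":0,"fingers":0},
    {"x":0,"y":0,"z":0.25,"ax":0,"ay":0,"az":0,"fingers":0},
  ],
)

```text
t: 21.3
tcp_pos: [0.533, 0.0529, 0.0667]
tool_rot: [0.728, 0.685, -0.0, -0.0]
force: [-0.0, 0.0, -0.1]
grip_width: 0.0007
grip_force: 0.0
```

Request:
send_rows(
  deltas=[
    {"x":0,"y":0,"z":0.2,"ax":0,"ay":0,"az":0,"fingers":0},
    {"x":0,"y":0,"z":0.2,"ax":0,"ay":0,"az":0,"fingers":0},
    {"x":0,"y":0,"z":0.2,"ax":0,"ay":0,"az":0,"fingers":0},
  ],
)

```text
t: 21.6
tcp_pos: [0.533, 0.0529, 0.0647]
tool_rot: [0.728, 0.685, -0.0, -0.0]
force: [-0.4, 0.8, 0.0]
grip_width: 0.0003
grip_force: 0.0
```

Request:
send_rows(
  deltas=[
    {"x":0,"y":0,"z":0.2,"ax":0,"ay":0,"az":0,"fingers":0},
    {"x":0,"y":0,"z":0.2,"ax":0,"ay":0,"az":0,"fingers":0},
    {"x":0,"y":0,"z":0.2,"ax":0,"ay":0,"az":0,"fingers":0},
  ],
)

```text
t: 21.9
tcp_pos: [0.5331, 0.0529, 0.0627]
tool_rot: [0.728, 0.685, -0.0, -0.0]
force: [0.1, -0.0, -0.7]
grip_width: 0.0008
grip_force: 0.0
```

Request:
send_rows(
  deltas=[
    {"x":0,"y":0,"z":0.1,"ax":0,"ay":0,"az":0,"fingers":0},
    {"x":0,"y":0,"z":0.15,"ax":0,"ay":0,"az":0,"fingers":0},
    {"x":0,"y":0,"z":0.15,"ax":0,"ay":0,"az":0,"fingers":0},
  ],
)

```text
t: 22.2
tcp_pos: [0.5331, 0.0529, 0.0612]
tool_rot: [0.728, 0.685, -0.0, 0.0]
force: [-0.5, 0.8, 0.8]
grip_width: 0.0003
grip_force: 0.0
```

Request:
send_rows(
  deltas=[
    {"x":0,"y":0,"z":0.1,"ax":0,"ay":0,"az":0,"fingers":0},
    {"x":0,"y":0,"z":0.15,"ax":0,"ay":0,"az":0,"fingers":0},
    {"x":0,"y":0,"z":0.15,"ax":0,"ay":0,"az":0,"fingers":0},
  ],
)

```text
t: 22.5
tcp_pos: [0.5332, 0.0529, 0.0601]
tool_rot: [0.728, 0.685, 0.0, 0.0]
force: [-1.6, 0.6, 3.7]
grip_width: 0.0005
grip_force: 2.2
```

Request:
send_rows(
  deltas=[
    {"x":0,"y":0,"z":0.08,"ax":0,"ay":0,"az":0,"fingers":0},
    {"x":0,"y":0,"z":0.08,"ax":0,"ay":0,"az":0,"fingers":0},
  ],
)

```text
t: 22.7
tcp_pos: [0.5333, 0.0529, 0.0594]
tool_rot: [0.728, 0.685, 0.0, 0.0]
force: [-1.7, 0.5, 7.6]
grip_width: 0.0006
grip_force: 3.5
```

Request:
send_rows(
  deltas=[
    {"x":0,"y":0.3,"z":-0.02,"ax":0,"ay":0,"az":0,"fingers":0},
    {"x":0,"y":0.6,"z":-0.06,"ax":0,"ay":0,"az":0,"fingers":0},
    {"x":0,"y":0.85,"z":-0.09,"ax":0,"ay":0,"az":0,"fingers":0},
    {"x":0,"y":1.1,"z":-0.09,"ax":0,"ay":0,"az":0,"fingers":0},
    {"x":0,"y":1.35,"z":-0.07,"ax":0,"ay":0,"az":0,"fingers":0},
    {"x":0,"y":1.6,"z":-0.03,"ax":0,"ay":0,"az":0,"fingers":0},
    {"x":0,"y":1.85,"z":0.01,"ax":0,"ay":0,"az":0,"fingers":0},
    {"x":0,"y":2.1,"z":0.04,"ax":0,"ay":0,"az":0,"fingers":0},
  ],
)

```text
t: 23.5
tcp_pos: [0.5545, 0.0517, 0.0592]
tool_rot: [0.728, 0.685, 0.0, 0.0]
force: [-1.8, 0.6, 6.6]
grip_width: 0.0004
grip_force: 3.4
```

Request:
send_rows(
  deltas=[
    {"x":0,"y":0.03,"z":0,"ax":0,"ay":0,"az":0,"fingers":0},
    {"x":0,"y":0,"z":-2,"ax":0,"ay":0,"az":0,"fingers":0},
    {"x":0,"y":-1.05,"z":-4,"ax":0,"ay":0,"az":0,"fingers":0},
    {"x":0,"y":-1.05,"z":-4,"ax":0,"ay":0,"az":0,"fingers":0},
    {"x":0,"y":-1.05,"z":-4,"ax":0,"ay":0,"az":0,"fingers":0},
  ],
)

```text
t: 24.0
tcp_pos: [0.5437, 0.0522, 0.0984]
tool_rot: [0.728, 0.685, 0.0, 0.0]
force: [0.2, -0.1, -0.1]
grip_width: 0.0008
grip_force: 0.0
```

Run:
```python
from plant import env
from h import *
o=env.get_obs(); print(o["tcp_pos"],o["force"])
c=env.camera("wrist"); np.savez("w11.npz",**c); wheel(c,-.024,.081)
```

```text
[0.54369075 0.05222674 0.09842183] [ 0.24316281 -0.14588851 -0.09629423]
####*+=--:::::::::::::::::::::::::::::::::..:..:..::::....................................................::::::-==+*###
#*+--::::::::::::::::::::::::::::::::::::-=+=--::::::::........................:::::::::::::::::::::::::::.:::::::::-=+*
=-::::::::::::::-===--::::::::::::----:::=*##+=::::::::..........................:-==-::.....:::::..:::::::::::::::::::-
::::::::::::::=*#@@%#+=::::::::-=*#%%#+=-=*##+-::-+*##*-:..............:--=--:...:-===-:...................:::::::::::::
::::::::::::-=#%@@@@%#+-::::::-*%@@@@@@*==*##+--+%@@@@@#=:............:=**##*+=:.:-===-:..................:-=++=::.:::::
::::::-----:-+#@@@@@@#=-:::::-+%@@@@@@@#++*##+-=#@@@@@@@*-:..........:=+######*=::-===-:.................:-+**##*=-:..::
::----------=+#@@@@@#=-::::::-=#@@@@@@%+-=+**=-=*@@@@@%#+-............-+*#####*=::-===::.................:-+*####*+-:...
-------------=+*##*=-::::::::::=*###**=:.:===-::=*##***+-:............:-=****+=-::-===-:..................:-+*###*+=:...
------------------:::...........:::::....:-==-:::::-::::...
[... 1601 characters left out ...]
:..:--==-::..............::::::::
:::::::::::::::::::::::::::::::::::::-==++***************+-..........:=+*************+==-:.....::...:::::::.....::::::::
:::::::::::::::::::::::::::::::::--=++*******************=:.....:....:=+***************++==-::::::::::::::::::::::::::::
::::::::::::::::::::::::::::::-==++**********************=:...::::...:=+******************+++=-:::::::::::::::::::::::::
:::::::::::::::::::::::::::-==+**************************=:...-==:...:=+**********************+=--::::::::::::::::::::::
:::::::::::::::::::::::--=+++****************************=:..:-+=-:..:=+************************++=--:::::::::::::::::::
                                                            ^
```

The right wheel is on 4. One more stroke.

Request:
send_rows(
  deltas=[
    {"x":0.05,"y":-1.05,"z":1.5,"ax":0,"ay":0,"az":0,"fingers":0},
    {"x":0.05,"y":-1.05,"z":3.0,"ax":0,"ay":0,"az":0,"fingers":0},
    {"x":0.05,"y":-1.05,"z":3.5,"ax":0,"ay":0,"az":0,"fingers":0},
    {"x":0.05,"y":-1.05,"z":3.7,"ax":0,"ay":0,"az":0,"fingers":0},
    {"x":0.05,"y":-1.05,"z":3.8,"ax":0,"ay":0,"az":0,"fingers":0},
    {"x":0.05,"y":-1.05,"z":3.9,"ax":0,"ay":0,"az":0,"fingers":0},
    {"x":0.05,"y":-1.05,"z":3.94,"ax":0,"ay":0,"az":0,"fingers":0},
    {"x":0.05,"y":-1.05,"z":3.94,"ax":0,"ay":0,"az":0,"fingers":0},
  ],
)

```text
t: 24.85
tcp_pos: [0.5329, 0.0534, 0.0597]
tool_rot: [0.728, 0.685, -0.0, -0.0]
force: [-4.4, -0.9, 4.8]
grip_width: 0.0005
grip_force: 3.1
```

Request:
send_rows(
  deltas=[
    {"x":0,"y":0.3,"z":0,"ax":0,"ay":0,"az":0,"fingers":0},
    {"x":0,"y":0.6,"z":-0.04,"ax":0,"ay":0,"az":0,"fingers":0},
    {"x":0,"y":0.85,"z":-0.07,"ax":0,"ay":0,"az":0,"fingers":0},
    {"x":0,"y":1.1,"z":-0.07,"ax":0,"ay":0,"az":0,"fingers":0},
    {"x":0,"y":1.35,"z":-0.05,"ax":0,"ay":0,"az":0,"fingers":0},
    {"x":0,"y":1.6,"z":-0.01,"ax":0,"ay":0,"az":0,"fingers":0},
    {"x":0,"y":1.85,"z":0.03,"ax":0,"ay":0,"az":0,"fingers":0},
    {"x":0,"y":2.1,"z":0.06,"ax":0,"ay":0,"az":0,"fingers":0},
  ],
)

```text
t: 25.65
tcp_pos: [0.5546, 0.0521, 0.0592]
tool_rot: [0.728, 0.685, 0.0, 0.0]
force: [-1.8, 0.1, 6.8]
grip_width: 0.0004
grip_force: 3.3
```

Request:
send_rows(
  deltas=[
    {"x":0,"y":0.03,"z":0,"ax":0,"ay":0,"az":0,"fingers":0},
    {"x":0,"y":0,"z":-2,"ax":0,"ay":0,"az":0,"fingers":0},
    {"x":0,"y":-1.05,"z":-5,"ax":0,"ay":0,"az":0,"fingers":0},
    {"x":0,"y":-1.05,"z":-5,"ax":0,"ay":0,"az":0,"fingers":0},
    {"x":0,"y":-1.05,"z":-5,"ax":0,"ay":0,"az":0,"fingers":0},
  ],
)

```text
t: 26.15
tcp_pos: [0.544, 0.0527, 0.1088]
tool_rot: [0.728, 0.685, 0.0, 0.001]
force: [-1.0, 0.2, 0.0]
grip_width: 0.0003
grip_force: 0.0
```

Run:
```python
from plant import env
from h import *
o=env.get_obs(); print(o["tcp_pos"],o["force"])
c=env.camera("wrist"); np.savez("w12.npz",**c); wheel(c,-.024,.081)
t=env.camera("top"); np.savez("t12.npz",**t)
```

```text
[0.54400897 0.0527172  0.10883876] [-0.98728527  0.22047403  0.01043236]
###*+==--::-----:::::::::::::::::::::::::::...:::::::.::::::::::.::...:::::..............................:::::::--=+*###
*+=-:::---------:::::::::::::::::::::::::-====-:::::::::::::::::::::::::::::::::::::::::::::::::::::::::::::::::::::--=+
-::--------------===--:::::::::::::----:-=*#*+=-::::----:::::....................:-==-::...:::::::::::::::::::::::::::::
--------------=*#@@%#+=::::::::-+#%%%#*=-=*##+=::=*#%%#+=:.............:-===-:...:-===::::----:::::::::::::---::::::::::
-------------+#@@@@@%#+-:::::-=#@@@@@@@*==*##+--+%@@@@@@#+:...........:=**###*=:.:-==-::-+****+=::.:::::.:-+*##*=-::::::
------------=*%@@@@@@#=-:::::-+%@@@@@@@#+=*##+-=#@@@@@@@@*-..........:-+######*=::-==-:-=*#####*=-:......:-+*#%%%*=-::::
------------=*#%@@@%#=-::::::-+#@@@@@@%+==*##+-=*@@@@@@@%*-..........:-+*#####*=::-==--:=*#####*+-:......:-+*####*+=-:::
-------------=++*++=-:::::::::-=*#%%%*=--+*##*=-=*%@@@@#+-::..........:-=+***+=:::-===:::=+*##*+=-:.......:-+*#***+=:...
----------------------:::::::::::----:::-=***+-:::-====-:::
[... 1601 characters left out ...]
:..:-----::..........:-=+++=--:::
::::::::::::::::::::::::::::::::::::::::::---:::::::--====-:....:::::::----::::..:-===-:::...::.:..:..::......:::-::::::
::::::::::::::::::::::::::::::::::::::::::::::::--==++***+-:....::::::-=+++++=--::::::::::::::::::::::::::::::::::::::::
::::::::::::::::::::::::::::::::::::::::::---==++++******+=:::::--::::-+******++==--::::::::::::::::::::::::::::::::::::
:::::::::::::::::::::::::::::::-------====++++***********+-:..:---::.:-=+********++++=-----:::::::::::::::::::::::::::::
:::::::::::::::::::::::----=======+++++++****************+-:..:-=-:...:=*************+++=====-----::::::::::::::::::::::
                                                            ^
```

The right wheel is on 5, so the code 4-2-5 is set. Now I move to the robot side of the red catch and descend there.

Request:
send_rows(
  deltas=[
    {"x":-3.5,"y":-3,"z":0,"ax":0,"ay":0,"az":0,"fingers":0},
    {"x":-7,"y":-6,"z":0,"ax":0,"ay":0,"az":0,"fingers":0},
    {"x":-7,"y":-6,"z":0,"ax":0,"ay":0,"az":0,"fingers":0},
    {"x":-7,"y":-6,"z":0,"ax":0,"ay":0,"az":0,"fingers":0},
  ],
)

```text
t: 26.65
tcp_pos: [0.4791, -0.014, 0.108]
tool_rot: [0.729, 0.684, -0.0, -0.0]
force: [0.5, -0.5, 0.8]
grip_width: 0.0004
grip_force: 0.0
```

Run:
```python
from plant import env
from h import *
o=env.get_obs(); print(o["tcp_pos"],o["force"])
for n in ("wrist","scene","top"):
    c=env.camera(n); np.savez(f"c_{n}.npz",**c)
    hsv=cv2.cvtColor(c["img"],cv2.COLOR_RGB2HSV); m=cv2.inRange(hsv,(0,150,80),(8,255,255))|cv2.inRange(hsv,(173,150,80),(180,255,255))
    k,_,s,ce=cv2.connectedComponentsWithStats(m)
    for i in range(1,k):
        if s[i][4]>8: print(n,s[i],ce[i].round(1),[np.round((fray if n=="wrist" else ray)(c,ce[i],z),4).tolist() for z in (.083,.093)])
w=dict(np.load("c_wrist.npz")); wheel(w,-.024,.081) if False else None
```

```text
[ 0.47913212 -0.01402155  0.10803061] [ 0.45126193 -0.54753467  0.8193691 ]
wrist [332 200  30  42 986] [346.9 218.9] [[0.525, -0.0147, 0.083], [0.5229, -0.011, 0.093]]
scene [313 165   5   4  10] [315.2 166.5] [[0.9047, 0.4204, 0.083], [0.8852, 0.3939, 0.093]]
scene [325 169   6   3  11] [327.2 169.7] [[0.9184, 0.3534, 0.083], [0.8986, 0.3281, 0.093]]
scene [334 175   7   4  17] [337.3 176.4] [[0.8968, 0.2589, 0.083], [0.8774, 0.2352, 0.093]]
scene [324 184   8   7  20] [327.1 186.6] [[0.7871, 0.1838, 0.083], [0.7696, 0.1615, 0.093]]
scene [297 217   6   7  32] [299.7 220.3] [[0.5216, -0.0195, 0.083], [0.5087, -0.0383, 0.093]]
top [200  59  16  13  68] [207.6  65.1] [[0.8966, 0.2537, 0.083], [0.8908, 0.2521, 0.093]]
top [153  61  19  18  72] [161.6  70.4] [[0.8852, 0.3774, 0.083], [0.8795, 0.3747, 0.093]]
top [187  62   7  12  23] [189.7  67.7] [[0.8907, 0.3019, 0.083], [0.8849, 0.2999, 0.093]]
top [182  67   6   8  14] [185.   70.3] [[0.8833, 0.3146, 0.083], [0.8776, 0.3124, 0.093]]
top [141  75   8   6  15] [144.4  77.5] [[0.8658, 0.4231, 0.083], [0.8603, 0.42, 0.093]]
top [138  7
[... 191 characters left out ...]
] [200.1  94.4] [[0.8113, 0.2736, 0.083], [0.8063, 0.2718, 0.093]]
top [171  84  12  18  70] [176.9  92.5] [[0.819, 0.3351, 0.083], [0.8139, 0.3328, 0.093]]
top [147  88  16  18  72] [154.2  95.8] [[0.8115, 0.3954, 0.083], [0.8065, 0.3926, 0.093]]
top [218  93   4   4   9] [219.6  94.1] [[0.8102, 0.222, 0.083], [0.8052, 0.2207, 0.093]]
top [169  97   4   6  11] [170.5  99.9] [[0.7982, 0.3517, 0.083], [0.7933, 0.3492, 0.093]]
top [168 100  16  19  78] [175.4 108.7] [[0.7726, 0.3383, 0.083], [0.7679, 0.3359, 0.093]]
top [149 104   9   6  21] [152.3 106.6] [[0.7809, 0.3995, 0.083], [0.7761, 0.3966, 0.093]]
top [155 108   4   7  10] [156.3 111.1] [[0.7676, 0.3885, 0.083], [0.763, 0.3857, 0.093]]
```

The catch is at about (0.523, -0.013), with its front face near x = 0.517. I descend and approach.

Request:
send_rows(
  deltas=[
    {"x":0.1,"y":0,"z":2,"ax":0,"ay":0,"az":0,"fingers":0},
    {"x":0.1,"y":0,"z":3.5,"ax":0,"ay":0,"az":0,"fingers":0},
    {"x":0.1,"y":0,"z":4.3,"ax":0,"ay":0,"az":0,"fingers":0},
    {"x":0.1,"y":0,"z":4.7,"ax":0,"ay":0,"az":0,"fingers":0},
    {"x":0.1,"y":0,"z":4.7,"ax":0,"ay":0,"az":0,"fingers":0},
  ],
)

```text
t: 27.3
tcp_pos: [0.4797, -0.0122, 0.0613]
tool_rot: [0.728, 0.685, -0.0, -0.0]
force: [0.0, -0.7, -0.2]
grip_width: 0.0007
grip_force: 0.0
```

Request:
send_rows(
  deltas=[
    {"x":0,"y":0.4,"z":0,"ax":0,"ay":0,"az":0,"fingers":0},
    {"x":0,"y":0.8,"z":0,"ax":0,"ay":0,"az":0,"fingers":0},
    {"x":0,"y":1.2,"z":0,"ax":0,"ay":0,"az":0,"fingers":0},
    {"x":0,"y":1.6,"z":0,"ax":0,"ay":0,"az":0,"fingers":0},
    {"x":0,"y":2.0,"z":0,"ax":0,"ay":0,"az":0,"fingers":0},
    {"x":0,"y":2.3,"z":0,"ax":0,"ay":0,"az":0,"fingers":0},
    {"x":0,"y":2.6,"z":0,"ax":0,"ay":0,"az":0,"fingers":0},
  ],
)

```text
t: 28.0
tcp_pos: [0.5057, -0.0141, 0.0616]
tool_rot: [0.728, 0.685, -0.0, -0.0]
force: [-0.3, 0.1, 1.0]
grip_width: 0.0007
grip_force: 0.4
```

Request:
send_rows(
  deltas=[
    {"x":0,"y":0.3,"z":0,"ax":0,"ay":0,"az":0,"fingers":0},
    {"x":0,"y":0.6,"z":0,"ax":0,"ay":0,"az":0,"fingers":0},
    {"x":0,"y":0.9,"z":0,"ax":0,"ay":0,"az":0,"fingers":0},
    {"x":0,"y":1.2,"z":0,"ax":0,"ay":0,"az":0,"fingers":0},
    {"x":0,"y":1.5,"z":0,"ax":0,"ay":0,"az":0,"fingers":0},
  ],
)

```text
t: 28.5
tcp_pos: [0.5205, -0.0149, 0.0616]
tool_rot: [0.728, 0.685, -0.0, -0.0]
force: [-1.4, 0.3, 1.4]
grip_width: 0.0007
grip_force: 1.0
```

```bash
cat > red.py <<'E'
from plant import env
from h import *
o=env.get_obs(); print(o["tcp_pos"],o["force"])
c=env.camera("wrist")
hsv=cv2.cvtColor(c["img"],cv2.COLOR_RGB2HSV); m=cv2.inRange(hsv,(0,150,80),(8,255,255))|cv2.inRange(hsv,(173,150,80),(180,255,255))
k,_,s,ce=cv2.connectedComponentsWithStats(m)
for i in range(1,k):
    if s[i][4]>60: print(s[i],"left/right edge",fray(c,(s[i][0],ce[i][1]),.093).round(4),fray(c,(s[i][0]+s[i][2],ce[i][1]),.093).round(4))
E
python3 red.py
python3 - <<'E'
from h import *
c=dict(np.load("c_wrist.npz")); print("before",fray(c,(332,219),.093),fray(c,(362,219),.093))
E
```

```text
[ 0.520549   -0.01492839  0.06155553] [-1.41960151  0.30036029  1.44725041]
[299 226  35  25 725] left/right edge [ 0.5308 -0.0022  0.093 ] [ 0.5483 -0.0034  0.093 ]
before [ 0.51311341 -0.01034604  0.093     ] [ 0.53304125 -0.01178616  0.093     ]
```

Request:
send_rows(
  deltas=[
    {"x":0,"y":0.2,"z":0,"ax":0,"ay":0,"az":0,"fingers":0},
    {"x":0,"y":0.4,"z":0,"ax":0,"ay":0,"az":0,"fingers":0},
    {"x":0,"y":0.6,"z":0,"ax":0,"ay":0,"az":0,"fingers":0},
    {"x":0,"y":0.7,"z":0,"ax":0,"ay":0,"az":0,"fingers":0},
  ],
)

```text
t: 28.95
tcp_pos: [0.5276, -0.0154, 0.0616]
tool_rot: [0.728, 0.685, 0.0, 0.0]
force: [-1.6, 1.4, 0.5]
grip_width: 0.0008
grip_force: 0.9
```

Request:
send_rows(
  deltas=[
    {"x":0,"y":0.1,"z":0,"ax":0,"ay":0,"az":0,"fingers":0},
    {"x":0,"y":0.1,"z":0,"ax":0,"ay":0,"az":0,"fingers":0},
  ],
)

```text
t: 29.15
tcp_pos: [0.5286, -0.0155, 0.0616]
tool_rot: [0.728, 0.685, 0.0, 0.0]
force: [-2.1, 0.8, -0.1]
grip_width: 0.0
grip_force: 0.6
```

```bash
python3 red.py
```

```text
[ 0.52861605 -0.01549551  0.06160185] [-2.07529486  0.8038312  -0.07991068]
[299 226  35  25 738] left/right edge [ 0.5389 -0.0026  0.093 ] [ 0.5564 -0.0039  0.093 ]
```

Request:
send_rows(
  deltas=[
    {"x":0,"y":0.08,"z":0,"ax":0,"ay":0,"az":0,"fingers":0},
    {"x":0,"y":0.08,"z":0,"ax":0,"ay":0,"az":0,"fingers":0},
  ],
)

```text
t: 29.4
tcp_pos: [0.5293, -0.0155, 0.0616]
tool_rot: [0.728, 0.685, -0.0, 0.0]
force: [-1.8, 0.3, 0.1]
grip_width: 0.0006
grip_force: 0.8
```

Request:
send_rows(
  deltas=[
    {"x":0,"y":0.08,"z":0,"ax":0,"ay":0,"az":0,"fingers":0},
    {"x":0,"y":0.08,"z":0,"ax":0,"ay":0,"az":0,"fingers":0},
  ],
)

```text
t: 29.6
tcp_pos: [0.5301, -0.0156, 0.0616]
tool_rot: [0.728, 0.685, 0.0, 0.0]
force: [-1.8, 1.5, -0.3]
grip_width: 0.0004
grip_force: 0.8
```

Request:
send_rows(
  deltas=[
    {"x":0,"y":0.08,"z":0,"ax":0,"ay":0,"az":0,"fingers":0},
    {"x":0,"y":0.08,"z":0,"ax":0,"ay":0,"az":0,"fingers":0},
  ],
)

```text
t: 29.8
tcp_pos: [0.5305, -0.0155, 0.0615]
tool_rot: [0.728, 0.685, -0.0, -0.0]
force: [-4.1, 0.4, 1.5]
grip_width: 0.0006
grip_force: 1.7
```

The force rose to 4 N and the travel stalled, so the catch is at its stop. I back off, lift, and check everything once.

Request:
send_rows(
  deltas=[
    {"x":0,"y":-1,"z":0,"ax":0,"ay":0,"az":0,"fingers":0},
    {"x":0,"y":-3,"z":0,"ax":0,"ay":0,"az":0,"fingers":0},
    {"x":0,"y":-4,"z":-4,"ax":0,"ay":0,"az":0,"fingers":0},
    {"x":0,"y":-4,"z":-9,"ax":0,"ay":0,"az":0,"fingers":0},
    {"x":4,"y":-2,"z":-12,"ax":0,"ay":0,"az":0,"fingers":0},
    {"x":7,"y":0,"z":-12,"ax":0,"ay":0,"az":0,"fingers":0},
    {"x":7,"y":0,"z":-12,"ax":0,"ay":0,"az":0,"fingers":0},
    {"x":7,"y":0,"z":-12,"ax":0,"ay":0,"az":0,"fingers":0},
  ],
)

```text
t: 30.6
tcp_pos: [0.5349, 0.0546, 0.1814]
tool_rot: [0.728, 0.686, -0.0, 0.0]
force: [0.0, -1.1, 1.0]
grip_width: 0.0002
grip_force: 0.0
```

```bash
cat >> h.py <<'E'
def wheel2(c,yw,z):
    xs=np.arange(-24,24,.5);ys=np.arange(10,-10.1,-2)
    mp=np.array([[fproj(c,np.append(O+X*a/1e3+Y*(yw+b/1e3),z-(32-np.sqrt(1024-a*a))/1e3)) for a in xs] for b in ys],np.float32)
    g=cv2.cvtColor(cv2.remap(c["img"],mp[...,0],mp[...,1],cv2.INTER_CUBIC),cv2.COLOR_RGB2GRAY)
    for r in g: print("".join(" .:-=+*#%@"[min(9,int(v)//24)] for v in r))
    print(" "*48+"^")
E
python3 - <<'E'
from plant import env
from h import *
o=env.get_obs(); print(o["tcp_pos"],o["force"],np.abs(o["qvel"]).max())
c=env.camera("wrist")
for y,z in ((.084,.093),(.03,.092),(-.024,.081)): wheel2(c,y,z)
E
```

```text
[0.53487511 0.05458716 0.18136584] [ 0.03672988 -1.06182492  0.99325832] 0.028810478465183285
+++*##*=-::::::::-=+#%%%#+=-=+##*=--=*%%%%#+=::::::::::::-=*#%%%#*=--=***+-::::::::::::::::::-=+
*#%@@@@%#+-:::::-+#@@@@@@@%*=+**+==*@@@@@@@@#+::::::::::-*%@@@@@@@#+==***+-:::::::::::::::.:-*#%
==+####+=-::::::::-+##%%#+=-=*##+=--=*%%@%#+=::::::::::::-=*#%%#*=-:-+***+-:::::::::::::::..::-=
=-:...:::-=+*++=-::::::::::-=*#**=-:::::::::::::::::::::::::::::::::-+***+-::::::::::-=+****+=-:
=-:::::-+#@@@@@@%*=::::::::-=*##*=-:::::::::::::::::::::::::::::::::-+***=-::::::::-+*%@@@@@%#+-
=-::::::-+#%%%%#+=-::::::::-=*##*=-:::::::::::::::::::::::::::::::::-+***+-:::::::::-=+*##**=-:.
==-===--:::::::::::-==++=-:-=*##+=-:-=+***=-:::::::::::::::==+**+=-:-+***+-:-=++++=-::.:::::::::
*#%@@@@%#+-:::::-+#%@@@@@@#+=*##+==*@@@@@@@@#=::::::::::-*%@@@@@@@#+==***==*#@@@@@@%*=::::::::::
+*#%%%%#+=:::::::-+#%@@@%*+==*#*+=-=*%@@@@%#+-::::::::::-=*%%@@@%#+===***===+#%%%%#+-:.:::::::..
=-::::::::::::::::::::::::::-+**+-::::::::::::::::::::::::::::::::::-=+++=-::::::::::::::::::::.
....................................
[... 1644 characters left out ...]
*+*##*+--::::::::-=*@@@@@@@@%*=-::::::::-=+*#*+=-:::::::::::::::::::
=+*##%#*+-:::::::-=*#@@@@%#+==*##*+--:::::::::-+#@@@@@@%#+-:::::::::-=+*#*+=-:::::::::::::::::::
---=+****+--:::::::--=++++=--=*##*=---=+*++=--:::::::::::::--====-::--+**++=-:::::::::::::::::::
=*%@@@@@@#+-:::::-*%@@@@@@@%*+*##*==*@@@@@@@@#+-:::::::::=*%@@@@@@#+=--===-=+*#####*+-:....::=+*
=+*#%%%#+=-::::::-=*%@@@@@#+=+*##*==*%@@@@@@%*=-:::::::::=+%@@@%%#*+=--===--=+*#%%##*=-::...:-=*
-----:::::::::::::::------::-=***+=-::---=---:::::::::::::::----::::::-===-::.:::--:::..........
::::---------:::::::::::::::::::::::::::::::::::..::::::::::::::::::::::::::::::::::.:::::::::::
                                                ^
```

All three wheels show 4, 2 and 5. The catch is at its stop and the arm is clear, so I hand in.

```bash
python3 -c "
from plant import env
print(env.hand_in())"
```

```text
the job is handed in; nothing more can be done
None
```

The wheels show 4, 2 and 5 from left to right, the red catch is pushed to its end stop, the arm is clear of the safe, and I handed the job in at about 31 s (no verdict was returned).

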